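# Load the nosed slide tray into the slide scanner

## Task

Pick up the slide tray that has a narrow nose at one end, turn it end for end so that the nose points into the slide scanner, and slide it nose first along the guide rails, under their lips, until it is fully home, lying flat. Let go of it, and leave the plain square-ended tray where it lies.

Things in the scene. Friction and masses are not known exactly. Their poses are not given: they have to be found in the camera images.
- tray_grip (a point): Aluminium tray with a nose, on the table to the right of the scanner, nose roughly towards the robot; 0.15-0.31 kg. Upright handle along its middle: bar 60 long (x), 12 thick (y), from 38 to 66 above the tray's flat underside, on two posts. This point: centre of the bar, 52 above the underside, midway (65) between the tray's ends. x along the tray to the nose, z up. All sizes in mm.
- tray_nose (a point): Middle of that tray's nose tip, half-way up its 8 mm plate: 65 mm along x from tray_grip, 48 lower, same axes. In plan the tray is a body 85 long, 80 wide, then the nose, 45 long, 40 wide. Fully home, the nose tip touches the stop at x = 80 and tray_grip is at x = 15, y = 0, z = 58 mm in the dock's frame. With tray_grip at x = -90, z = 58 it lies in the mouth, 10 mm short of the lips.
- plain_tray_grip (a point): The other tray, to be left alone, beside the first on either side: same metal, slides and handle, but a plain rectangle 130 x 80 x 8 mm, square at both ends. This point: centre of its handle bar, 52 mm above its underside; x along the tray, z up.
- dock: Scanner's fixed loading bay, left. Origin: on the table, on the rails' centre line; x the way in (mouth at -x, towards the robot), z up. In mm: floor 6 thick, x -120 to 80. Rails from x = -60, 92 apart, 34 high, flaring before that to 130 apart at x = -118. Lips over the tray's edges from x = -15: underside 30, top 34. From x = 40 only 60 wide, covered; stop at x = 80. White body, 50 high, from x = 115.
Mind the look-alikes: they are no part of the job. What is shaped like the part that bears tray_grip but blue is not meant.

How it is judged:
By the outcome, as a careful person would: the job done as asked, in the order asked, and still so for the second after the job is handed in, with the robot touching nothing.
It also fails if it takes over 40 s, if anything falls off the work surface, if the arm or the gripper's body presses on something with over 40 N, if the wrist force passes 120 N, or if a joint passes its speed limit or range.

## Robot

A 7-joint arm with a two-finger parallel gripper is mounted at the origin on the work surface. World frame = base frame: x ahead of the robot, y to its left, z up, the work surface at z = 0. Lengths are in m, angles in rad, forces in N, time in s.
With the tool pointing down it reaches from about 0.425 to 0.875 m from the base axis. Payload 4.7 kg.
Tool frame: the origin (TCP) lies midway between the tips of the shut fingers; the grasp point (between the pads) lies 19 mm behind it; y points along the fingers, z is the direction in which the jaws open and shut, and the axes are right-handed (so a half turn about y gives the same grasp; the last joint's range is limited). The gripper opens to 87 mm and grips with 3 to 60 N. Pads are 19 mm wide; open, the fingers measure 117 mm over their backs; the gripper's body (75 mm by 190 mm) begins 51 mm behind the grasp point.
Start: joints at [1.213, 0.321, -0.07, 1.45, 0.023, 1.371, -0.057], TCP at [0.236, -0.606, 0.194] pointing down, gripper open.
Joint ranges: [-2.86, 2.86], [-0.3, 2.09], [-1.38, 1.24], [0.06, 2.45], [-1.56, 4.7], [0.09, 2.05], [-2.69, 2.69]. Speed limits (rad/s): [2.57, 2.57, 3.14, 3.14, 3.14, 3.14, 3.14].

## Interface

Orientations are given as a rotation vector (axis times angle).
In Python, from bench import ctrl gives the robot as it stands.
- The arm moves only by the tool play_rows, never from a script. Its arguments are lists of equal length, an entry for each row: "translation": the shift along the tool's x, y, z in mm, a list of three; "turn": the turn, a rotation vector about the tool's x, y, z in rad, a list of three; "fingers": the opening, from -1 (shut) to 1 (fully open), so that 0 is half open. In form: {"translation": [[dx, dy, dz], ...], "turn": [[wx, wy, wz], ...], "fingers": [fingers, ...]}. A call has exactly 10 rows; each row shifts and turns the commanded pose from where the row before left it, along the tool's axes as they then stand; what a row does not reach is not made up. A row lasts 1/12 s, in which the tool goes at most 41.7 mm and 7.16 degrees, less where a joint would pass 70% of its speed; a pose out of reach is approached as far as the arm can. A call with a gripper value outside its range is refused whole. The fingers move at their own pace and stop on an object; "grip_force" is the grip in N (left out, the last holds). Time passes only in rows, so rows that do not move let the fingers close, or fill a call up. It gives the time, the measured TCP pose, the force and the opening at its end, in the units of the state.
- ctrl.get_state(): the state, without advancing time (a new reading comes with each control period).
- ctrl.get_image(name): name is "scene" or "side" or "wrist"; returns the picture (384x512x3 uint8, blue, green, red); there is no depth.
- ctrl.camera_info(name): a dict with "camera_matrix" (3x3 intrinsics, pixels), "k1" (the pictures are not rectified: a ray, as slopes to the right and down, at radius r is drawn at 1 + k1 r^2 times it, then the intrinsics apply), "R" (3x3) and "t" (3): a world point X has camera coordinates R X + t. Camera axes: x right, y down, z forward; pixel columns grow to the right and rows downward; lengths in m; the calibration is good to about 2 mm. A picture is of the moment at which its call begins: read the wrist's pose just before it. camera_info takes no time and is no camera call; for the wrist camera it gives the pose at the moment of the call.
- ctrl.close_job(): hands the job in, once; it reports no verdict.
The state is a dict: "time": time; "joint_positions": joint angles; "qd": joint speeds; "joint_torque": joint torques, N m; "position": TCP position; "tool_rot": TCP orientation; "ft_force": force on the tool from outside, world axes, zero at the start; "torque": the same for the moment, N m; "grip_width": opening from 0.0 (shut) to 1.0 (fully open).
Only numpy, scipy, OpenCV 4.12 (cv2) and the standard library are available. Lean on these libraries where they do the work, as an engineer would, in place of code of your own. Each camera call takes 0.05 s, during which the arm holds its last target.

## Working session

There is one attempt and no reset: what is moved stays moved. The work goes in short steps, Python scripts to look and compute and a tool call to move; the robot and the scene stay as the last step left them, time stands still between calls to the robot, and variables do not carry over. Pictures are saved under pics/ and viewed, and the job is handed in when it is done.

Besides the shell and the picture viewer there is one more tool, called after "Request:" as name(argument=value, ...) on one line, values as JSON. play_rows: Moves the arm, as the interface text tells. Its arguments: {"type":"object","properties":{"translation":{"type":"array"},"turn":{"type":"array"},"fingers":{"type":"array"},"grip_force":{"type":"number"}},"required":["translation","turn","fingers"]}

```bash
mkdir -p pics; ls; python3 - <<'E'
from bench import ctrl
import cv2
s=ctrl.get_state(); print(s)
for n in("scene","side","wrist"):
    c=ctrl.camera_info(n); print(n,c)
    cv2.imwrite(f"pics/{n}0.png",ctrl.get_image(n))
E
```

```text
pics
{'time': 0.0, 'joint_positions': array([ 1.21309423,  0.32184486, -0.07008007,  1.45167534,  0.02261658,
        1.37078622, -0.05685823]), 'qd': array([ 1.70150055e-03, -1.08710679e-05, -8.58368963e-04, -7.01516513e-04,
        1.49959696e-03, -5.46047798e-04,  3.99214138e-04]), 'joint_torque': array([ 4.48967503e-04, -4.91286993e+01, -4.03566342e-01, -3.12529993e+01,
       -6.39283005e-02,  4.38176352e-02,  1.83660800e-04]), 'position': array([ 0.23586386, -0.60504646,  0.19314717]), 'tool_rot': array([-0.38017229,  2.02037607, -2.01653765]), 'ft_force': array([-0.71478527,  0.14404898, -0.23448041]), 'torque': array([0.00620699, 0.0054821 , 0.04043625]), 'grip_width': 1.0004484358387415}
scene {'camera_matrix': array([[393.52189999,   0.        , 252.91807192],
       [  0.        , 393.52189999, 189.45297247],
       [  0.        ,   0.        ,   1.        ]]), 'k1': -0.10396767453506614, 'R': array([[-0.81773751,  0.57510494, -0.02365724],
       [ 0.34685661,  0.45955983, -0.81761559],
       [-0.45934285, -0.67680061, -0.57527827]]), 't': array([ 0.41987951, -0.06116194,  1.2571979 ])}
side {'camera_matrix': array([[458.69966421,   0.        , 252.66226054],
       [  0.        , 458.69966421, 190.06048014],
       [  0.        ,   0.        ,   1.        ]]), 'k1': 0.0653035861585292, 'R': array([[-0.75730258, -0.65269038, -0.02209223],
       [-0.42209061,  0.51499554, -0.7460691 ],
       [ 0.49832953, -0.55567514, -0.66550194]]), 't': array([0.31415503, 0.28073426, 1.07462202])}
wrist {'camera_matrix': array([[287.89803022,   0.        , 257.32949748],
       [  0.        , 287.89803022, 195.70404131],
       [  0.        ,   0.        ,   1.        ]]), 'k1': 0.024488103945749542, 'R': array([[ 0.36406428, -0.93137206, -0.00181545],
       [-0.89872209, -0.35181199,  0.26177649],
       [-0.24445001, -0.09367188, -0.96512682]]), 't': array([-0.64872646, -0.03293411,  0.3913616 ])}
```

View pics/scene0.png

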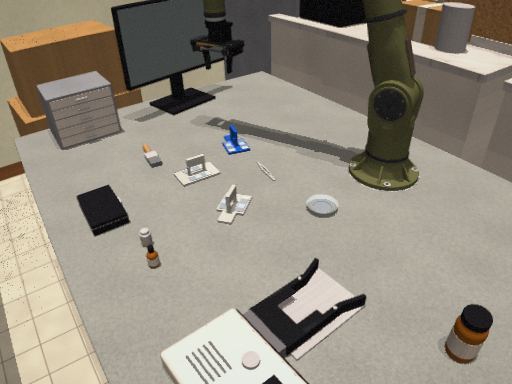

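View pics/side0.png

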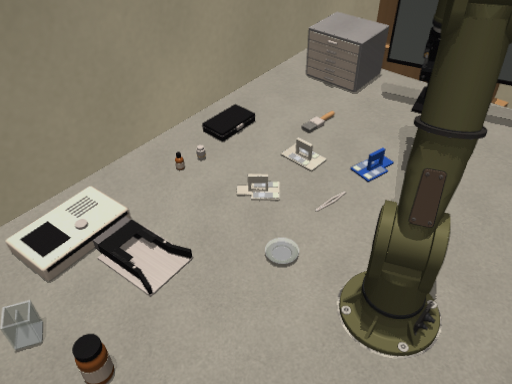

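View pics/wrist0.png

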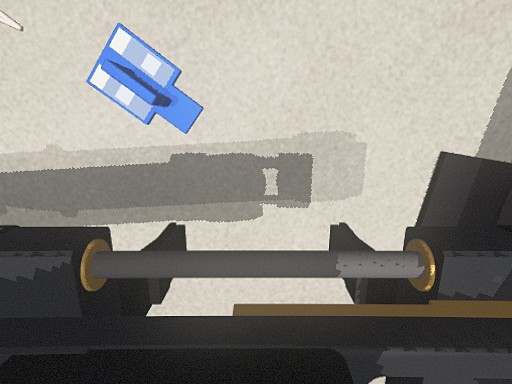

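```bash
python3 - <<'E'
import cv2
a=cv2.imread('pics/scene0.png');b=cv2.imread('pics/side0.png')
def crop(im,x,y,w,h,s,n): cv2.imwrite(n,cv2.resize(im[y:y+h,x:x+w],None,fx=s,fy=s,interpolation=cv2.INTER_CUBIC))
crop(a,165,145,100,80,8,'pics/c1.png')
crop(b,225,130,110,80,7,'pics/c2.png')
crop(a,230,250,150,110,5,'pics/c3.png')
crop(b,80,200,130,100,6,'pics/c4.png')
E
```

```text
(no output)
```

View pics/c1.png

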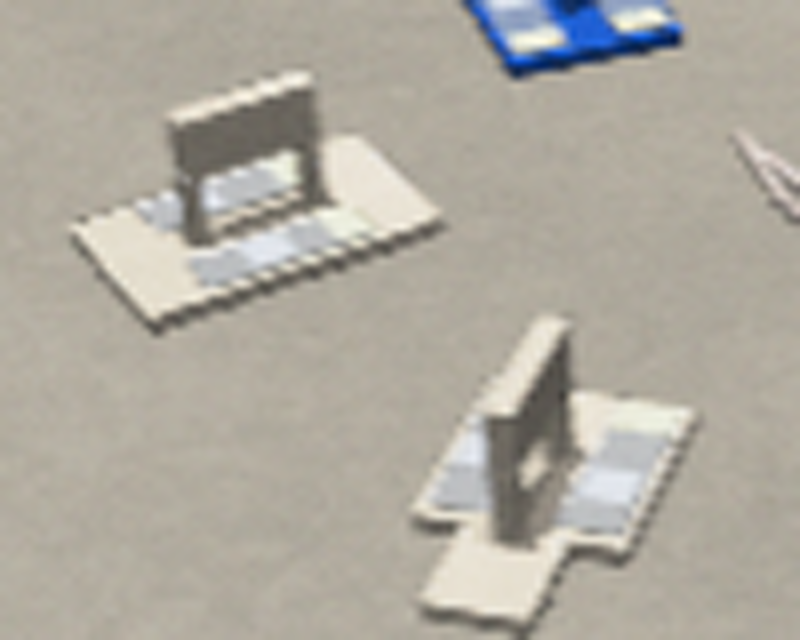

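View pics/c2.png

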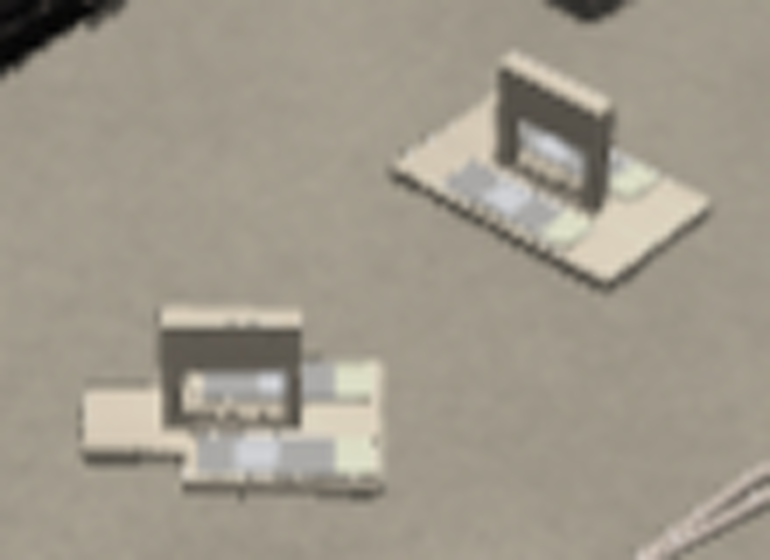

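View pics/c3.png

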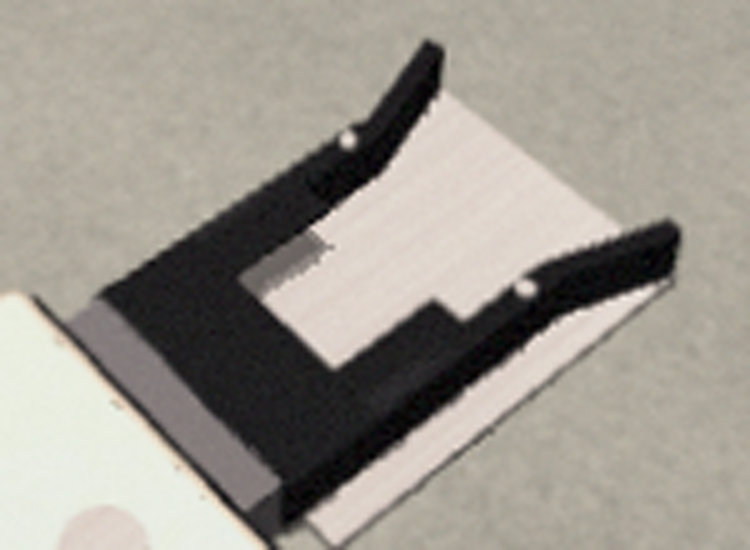

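View pics/c4.png

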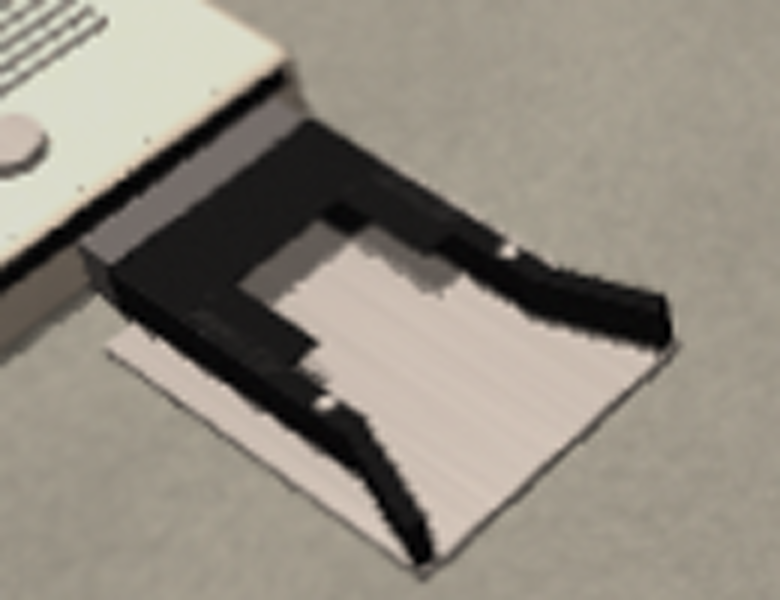

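```bash
cat > h.py <<'E'
import numpy as np
from bench import ctrl
from scipy.optimize import least_squares
def proj(c,X):
    p=np.atleast_2d(X)@np.array(c['R']).T+c['t']; s=p[:,:2]/p[:,2:]
    r2=(s**2).sum(1,keepdims=True); s=s*(1+c['k1']*r2); K=c['camera_matrix']
    return s@K[:2,:2].T+K[:2,2]
def pose(p,P):  # x,y,yaw ; z base 0 ; mm->m
    P=np.asarray(P,float)/1000; c,s=np.cos(p[2]),np.sin(p[2])
    return np.c_[p[0]+c*P[:,0]-s*P[:,1],p[1]+s*P[:,0]+c*P[:,1],P[:,2]]
def un(q,off,s): return (np.asarray(q,float)+.5)/s-.5+np.array(off)
E
cat > fit.py <<'E'
from h import *
S=ctrl.camera_info('scene');D=ctrl.camera_info('side')
ts=[((65,20,8),(522,622)),((65,-20,8),(420,600)),((20,40,8),(628,552)),((20,-40,8),(415,515)),((-65,40,8),(698,410)),((30,-6,66),(485,405)),((30,6,66),(525,415)),((-30,-6,66),(535,318)),((-30,6,66),(572,325))]
td=[((65,-20,8),(83,390)),((65,20,8),(83,452)),((20,40,8),(183,482)),((-65,40,8),(383,488)),((-65,-40,8),(380,360)),((30,-6,66),(162,308)),((30,6,66),(162,326)),((-30,-6,66),(302,308)),((-30,6,66),(302,327))]
us=un([b for a,b in ts],(165,145),8);ud=un([b for a,b in td],(225,130),7)
def f(p):
    return np.r_[(proj(S,pose(p,[a for a,b in ts]))-us).ravel(),(proj(D,pose(p,[a for a,b in td]))-ud).ravel()]
best=min((least_squares(f,[.55,-.1,y],loss='soft_l1') for y in np.arange(0,6.2,.8)),key=lambda r:r.cost)
print('tray',best.x,best.cost);print(np.round(f(best.x).reshape(-1,2),1).tolist())
def dk(q):
    w,fl,xd,yd=q
    a=[(-15,46,34),(-15,w,34),(40,w,34),(40,-w,34),(-15,-w,34),(xd,-yd,34),(xd,yd,34),(-120,fl,6)]
    b=[(-120,fl,6),(-120,-fl,6),(40,w,34),(40,-w,34),(-15,w,34),(-15,-w,34),(xd,yd,34),(xd,-yd,34)]
    return a,b
us2=un([(460,320),(435,300),(338,368),(240,275),(310,228),(347,140),(526,288),(672,283)],(230,250),5)
ud2=un([(423,577),(678,345),(240,285),(325,210),(318,348),(435,250),(325,402),(510,250)],(80,200),6)
def g(p):
    a,b=dk(p[3:]*50)
    return np.r_[(proj(S,pose(p,a))-us2).ravel(),(proj(D,pose(p,b))-ud2).ravel()]
bd=min((least_squares(g,[.6,.25,y,.6,1.4,-1.2,1],loss='soft_l1') for y in np.arange(0,6.2,.8)),key=lambda r:r.cost)
print('dock',bd.x[:3],bd.x[3:]*50,bd.cost);print(np.round(g(bd.x).reshape(-1,2),1).tolist())
E
python3 fit.py
```

```text
tray [ 0.50011766 -0.12362607  6.95831778] 3.820769380467889
[[0.9, 0.1], [-0.3, 0.4], [-0.2, -0.2], [-0.8, -0.0], [-0.2, -0.1], [-0.7, 0.8], [-1.4, 0.2], [0.3, -0.6], [-0.3, -0.9], [0.5, 0.3], [-0.4, 0.2], [0.1, 0.6], [0.3, -0.0], [0.5, 0.6], [-0.2, 0.4], [-0.4, 0.4], [0.2, 0.5], [0.1, 0.4]]
dock [0.57931099 0.26358154 6.34164602] [ 30.29714321  74.49402264 -45.10250381  52.19140475] 15.956015980978616
[[0.4, 0.5], [-0.2, -0.3], [-0.8, 0.8], [-1.7, 0.3], [4.1, -3.8], [-0.2, 0.8], [-0.2, 0.9], [0.9, -1.9], [0.3, -0.1], [0.3, -0.3], [-1.2, -0.1], [2.5, -1.6], [0.2, -0.9], [-1.5, 0.8], [0.5, 1.2], [0.2, 0.8]]
```

```bash
cat >> h.py <<'E'
from scipy.spatial.transform import Rotation as Ro
def plan(tx,ty,tz,yaw):
    """target TCP, tool z axis aligned with heading yaw+90 (either sign), tool y down"""
    s=ctrl.get_state(); R=Ro.from_rotvec(s['tool_rot']); M=R.as_matrix(); d=np.array([tx,ty,tz])-s['position']
    print('t',round(s['time'],2),'pos',np.round(s['position'],4),'width',round(s['grip_width'],3),'F',np.round(s['ft_force'],1))
    print('tool x,y,z cols',np.round(M,3).tolist())
    print('shift first (tool mm):',np.round(M.T@d*1000,1))
    for k in (0,np.pi):
        y=yaw+np.pi/2+k; z=np.array([np.cos(y),np.sin(y),0]);yy=np.array([0,0,-1.]);x=np.cross(yy,z)
        T=np.c_[x,yy,z]; w=(R.inv()*Ro.from_matrix(T)).as_rotvec()
        print('turn',np.round(w,3),'then shift',np.round(T.T@d*1000,1))
E
python3 -c "
from h import *
plan(.5,-.1236,.2,.675)"
```

```text
t 0.15 pos [ 0.2359 -0.6052  0.1934] width 1.003 F [-0.  -0.6  0.4]
tool x,y,z cols [[-0.932, -0.001, 0.363], [-0.363, 0.001, -0.932], [0.0, -1.0, -0.001]]
shift first (tool mm): [-421.    -6.1 -352.8]
turn [0.000e+00 2.838e+00 2.000e-03] then shift [507.1  -6.6 211. ]
turn [ 0.001 -0.303 -0.   ] then shift [-507.1   -6.6 -211. ]
```

Request:
play_rows(translation=[[0, 0, 0], [0, 0, 0], [0, 0, 0], [-32, 0, -17.6], [-32, 0, -17.6], [-32, 0, -17.6], [-32, 0, -17.6], [-32, 0, -17.6], [-32, 0, -17.6], [-32, 0, -17.6]], turn=[[0, -0.101, 0], [0, -0.101, 0], [0, -0.101, 0], [0, 0, 0], [0, 0, 0], [0, 0, 0], [0, 0, 0], [0, 0, 0], [0, 0, 0], [0, 0, 0]], fingers=[1, 1, 1, 1, 1, 1, 1, 1, 1, 1])

```text
time: 0.98
position: [0.3343, -0.3676, 0.194]
tool_rot: [-0.643, 1.832, -1.832]
ft_force: [0.0, 0.8, -0.5]
grip_width: 0.999
```

Request:
play_rows(translation=[[-32, 0, -17.6], [-32, 0, -17.6], [-32, 0, -17.6], [-32, 0, -17.6], [-32, 0, -17.6], [0, 0, 0], [0, 0, 0], [0, 0, 0], [0, 0, 0], [0, 0, 0]], turn=[[0, 0, 0], [0, 0, 0], [0, 0, 0], [0, 0, 0], [0, 0, 0], [0, 0, 0], [0, 0, 0], [0, 0, 0], [0, 0, 0], [0, 0, 0]], fingers=[1, 1, 1, 1, 1, 1, 1, 1, 1, 1])

```text
time: 1.82
position: [0.4033, -0.2021, 0.194]
tool_rot: [-0.641, 1.834, -1.833]
ft_force: [-0.1, 0.1, -0.3]
grip_width: 1.0
```

```bash
python3 - <<'E'
from h import *
import cv2,pickle
plan(.5,-.1236,.2,.675)
c=ctrl.camera_info('wrist'); im=ctrl.get_image('wrist'); cv2.imwrite('pics/w1.png',im); pickle.dump(c,open('w1.pkl','wb'))
print(proj(c,pose([.5001,-.1236,.675],[(65,20,8),(65,-20,8),(-65,40,8),(-65,-40,8),(30,6,66),(30,-6,66),(-30,6,66),(-30,-6,66)])))
E
```

```text
t 1.82 pos [ 0.4033 -0.2021  0.194 ] width 1.0 F [-0.1  0.1 -0.3]
tool x,y,z cols [[-0.783, -0.0, 0.623], [-0.623, 0.0, -0.783], [0.0, -1.0, -0.0]]
shift first (tool mm): [-124.6   -6.    -1.3]
turn [-0.000e+00  3.139e+00  1.000e-03] then shift [124.6  -6.    0.9]
turn [ 0.    -0.003  0.   ] then shift [-124.6   -6.    -0.9]
[[239.23247767  10.11348899]
 [274.0817475   10.02280705]
 [225.58653267 127.08520081]
 [288.30995287 126.94667569]
 [250.5302273   29.75665819]
 [262.66586455  29.72601214]
 [251.03943408  94.39516   ]
 [262.4881878   94.36869044]]
```

View pics/w1.png

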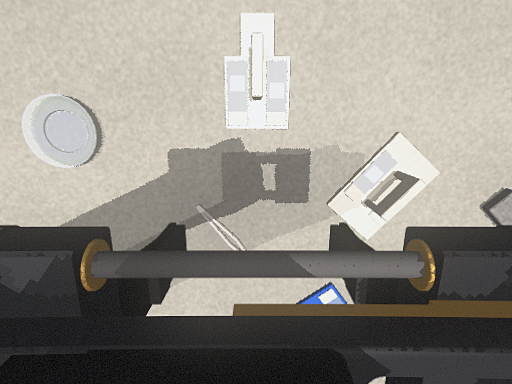

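Request:
play_rows(translation=[[-30.8, 0, -0.3], [-30.8, 0, -0.3], [-30.8, 0, -0.3], [-30.8, 0, -0.3], [0, 35, 0], [0, 35, 0], [0, 35, 0], [0, 30, 0], [0, 23, 0], [0, 0, 0]], turn=[[0, 0, 0], [0, 0, 0], [0, 0, 0], [0, 0, 0], [0, 0, 0], [0, 0, 0], [0, 0, 0], [0, 0, 0], [0, 0, 0], [0, 0, 0]], fingers=[1, 1, 1, 1, 1, 1, 1, 1, 1, 1])

```text
time: 2.7
position: [0.4949, -0.1228, 0.0312]
tool_rot: [-0.65, 1.841, -1.829]
ft_force: [-1.8, 0.6, -0.8]
grip_width: 0.998
```

Request:
play_rows(translation=[[0, 0, 0], [0, 0, 0], [0, 0, 0], [0, 0, 0], [0, 0, 0], [0, 0, 0], [0, 0, 0], [0, 0, 0], [0, 0, 0], [0, 0, 0]], turn=[[0, 0, 0], [0, 0, 0], [0, 0, 0], [0, 0, 0], [0, 0, 0], [0, 0, 0], [0, 0, 0], [0, 0, 0], [0, 0, 0], [0, 0, 0]], fingers=[-1, -1, -1, -1, -1, -1, -1, -1, -1, -1], grip_force=45)

```text
time: 3.53
position: [0.4994, -0.1229, 0.0362]
tool_rot: [-0.643, 1.832, -1.832]
ft_force: [-0.4, 0.3, 0.2]
grip_width: 0.324
```

```bash
python3 - <<'E'
from h import *
import cv2
plan(.489,.258,.12,.0585)
im=ctrl.get_image('scene'); cv2.imwrite('pics/s2.png',cv2.resize(im[130:240,140:290],None,fx=5,fy=5,interpolation=cv2.INTER_CUBIC))
im=ctrl.get_image('wrist'); cv2.imwrite('pics/w2.png',im)
E
```

```text
t 3.53 pos [ 0.4994 -0.1229  0.0362] width 0.324 F [-0.4  0.3  0.2]
tool x,y,z cols [[-0.781, -0.0, 0.625], [-0.625, -0.0, -0.781], [0.0, -1.0, 0.0]]
shift first (tool mm): [-229.9  -83.8 -303.9]
turn [ 0.    -2.525  0.   ] then shift [ 11.9 -83.8 380.9]
turn [-0.     0.616  0.   ] then shift [ -11.9  -83.8 -380.9]
```

View pics/s2.png

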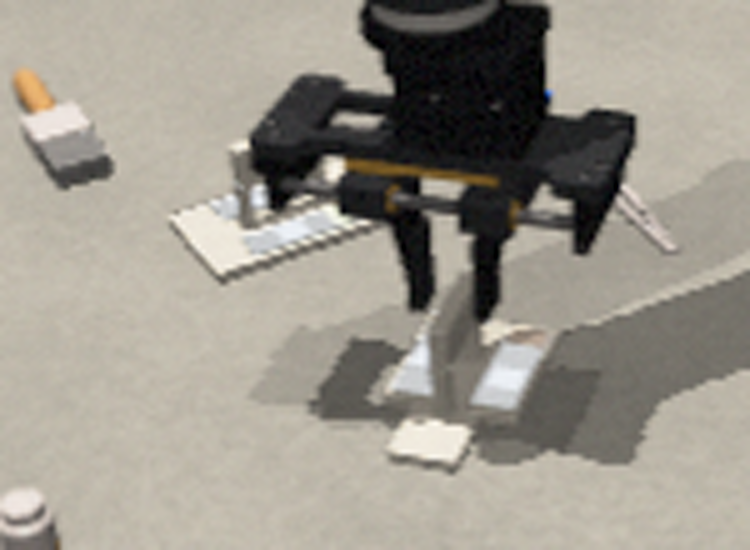

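View pics/w2.png

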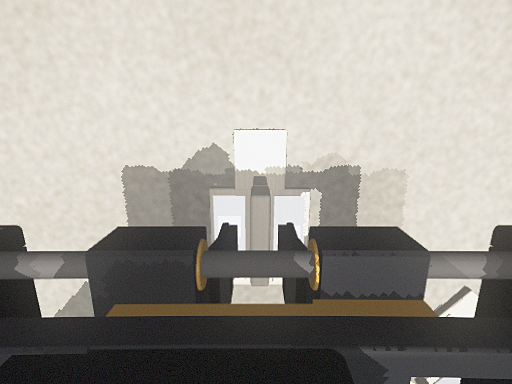

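Request:
play_rows(translation=[[0, 0, 0], [0, 0, 0], [0, 0, 0], [0, 0, 0], [0, 0, 0], [0, 0, 0], [0, 0, 0], [0, -10, 0], [0, -20, 0], [0, -25, 0]], turn=[[0, 0, 0], [0, 0, 0], [0, 0, 0], [0, 0, 0], [0, 0, 0], [0, 0, 0], [0, 0, 0], [0, 0, 0], [0, 0, 0], [0, 0, 0]], fingers=[-1, -1, -1, -1, -1, -1, -1, -1, -1, -1])

```text
time: 4.47
position: [0.4973, -0.1221, 0.0905]
tool_rot: [-0.647, 1.836, -1.829]
ft_force: [-0.2, -0.8, -2.1]
grip_width: 0.114
```

```bash
python3 - <<'E'
from h import *
import cv2
plan(.489,.258,.12,.0585)
im=ctrl.get_image('scene'); cv2.imwrite('pics/s3.png',cv2.resize(im[130:240,140:290],None,fx=5,fy=5,interpolation=cv2.INTER_CUBIC))
im=ctrl.get_image('wrist'); cv2.imwrite('pics/w3.png',im)
E
```

```text
t 4.47 pos [ 0.4973 -0.1221  0.0905] width 0.114 F [-0.2 -0.8 -2.1]
tool x,y,z cols [[-0.781, -0.005, 0.625], [-0.625, 0.002, -0.781], [0.002, -1.0, -0.005]]
shift first (tool mm): [-231.   -28.7 -302. ]
turn [ 0.005 -2.525 -0.005] then shift [ 13.9 -29.5 380. ]
turn [0.004 0.617 0.004] then shift [ -13.9  -29.5 -380. ]
```

View pics/s3.png

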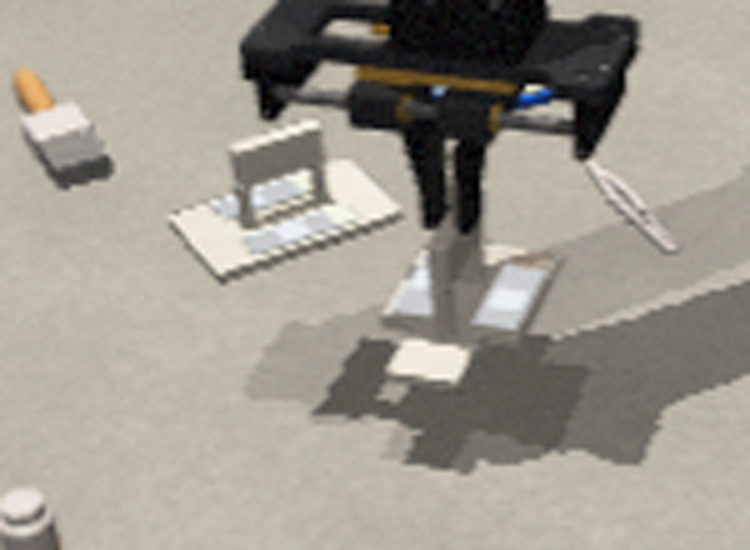

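View pics/w3.png

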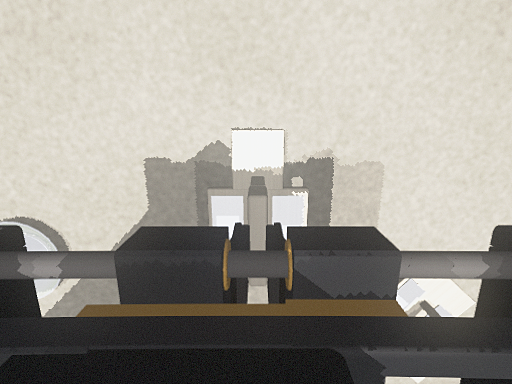

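Request:
play_rows(translation=[[0, -6, 0], [0, -6, 0], [0, -6, 0], [0, -6, 0], [0, -5, 0], [3.2, 0, -31.8], [3.2, 0, -31.8], [3.2, 0, -31.8], [3.2, 0, -31.8], [3.2, 0, -31.8]], turn=[[0, 0.123, 0], [0, 0.123, 0], [0, 0.123, 0], [0, 0.123, 0], [0, 0.124, 0], [0, 0, 0], [0, 0, 0], [0, 0, 0], [0, 0, 0], [0, 0, 0]], fingers=[-1, -1, -1, -1, -1, -1, -1, -1, -1, -1])

```text
time: 5.4
position: [0.4728, 0.0362, 0.1196]
tool_rot: [-0.066, 2.192, -2.193]
ft_force: [-0.2, 0.5, -1.6]
grip_width: 0.113
```

Request:
play_rows(translation=[[3.2, 0, -31.8], [3.2, 0, -31.8], [3.2, 0, -31.8], [3.2, 0, -31.8], [3.2, 0, -31.8], [3.2, 0, -31.8], [3.2, 0, -31.8], [0, 0, 0], [0, 0, 0], [0, 0, 0]], turn=[[0, 0, 0], [0, 0, 0], [0, 0, 0], [0, 0, 0], [0, 0, 0], [0, 0, 0], [0, 0, 0], [0, 0, 0], [0, 0, 0], [0, 0, 0]], fingers=[-1, -1, -1, -1, -1, -1, -1, -1, -1, -1])

```text
time: 6.23
position: [0.4382, 0.255, 0.1195]
tool_rot: [-0.066, 2.191, -2.193]
ft_force: [0.4, -0.3, -2.3]
grip_width: 0.105
```

```bash
python3 - <<'E'
from h import *
import cv2,pickle
plan(.489,.258,.12,.0585)
c=ctrl.camera_info('wrist'); im=ctrl.get_image('wrist'); cv2.imwrite('pics/w4.png',im); pickle.dump(c,open('w4.pkl','wb'))
cv2.imwrite('pics/w4b.png',cv2.resize(im[:200,130:400],None,fx=2.9,fy=2.9,interpolation=cv2.INTER_CUBIC))
p=[.5793,.2636,.0585]
L=[(40,30,34),(40,-30,34),(-15,30,34),(-15,-30,34),(-45,52,34),(-45,-52,34),(-120,75,6),(-120,-75,6),(115,0,50)]
for a,b in zip(L,proj(c,pose(p,L))): print(a,np.round(b,1))
im=ctrl.get_image('side'); cv2.imwrite('pics/d4.png',im)
E
```

```text
t 6.23 pos [0.4382 0.255  0.1195] width 0.105 F [ 0.4 -0.3 -2.3]
tool x,y,z cols [[-0.998, -0.001, 0.059], [-0.059, -0.001, -0.998], [0.001, -1.0, 0.001]]
shift first (tool mm): [-50.9  -0.6   0. ]
turn [ 2.000e-03 -3.141e+00  2.000e-03] then shift [50.9 -0.5  0. ]
turn [-0.001  0.001  0.001] then shift [-50.9  -0.5  -0. ]
(40, 30, 34) [220.8 -23.5]
(40, -30, 34) [294.2 -23.4]
(-15, 30, 34) [223.   51.4]
(-15, -30, 34) [291.7  51.5]
(-45, 52, 34) [199.7  88. ]
(-45, -52, 34) [314.9  88.2]
(-120, 75, 6) [186.9 165.5]
(-120, -75, 6) [327.5 165.7]
(115, 0, 50) [ 257.7 -166.8]
```

View pics/w4.png

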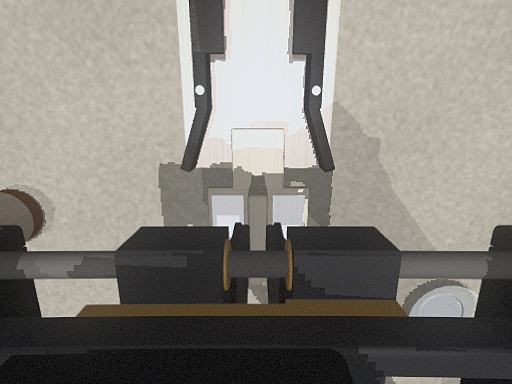

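View pics/w4b.png

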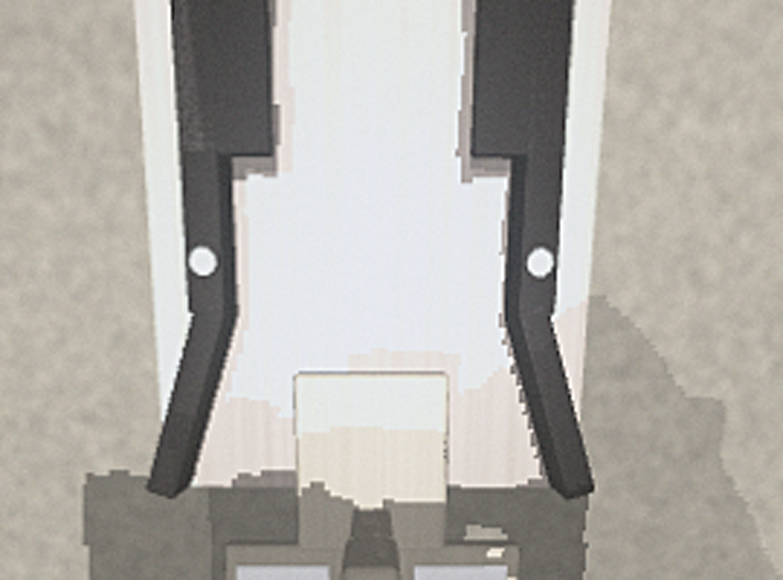

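View pics/d4.png

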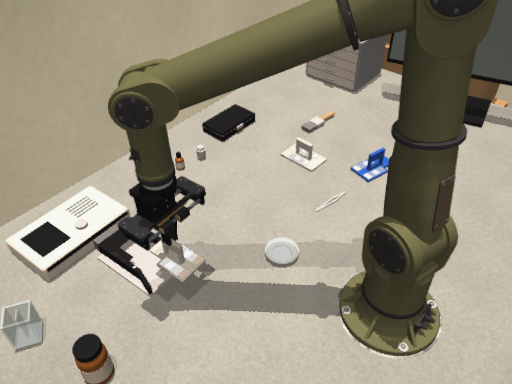

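Request:
play_rows(translation=[[-25, 0, 0.4], [-25, 0, 0.4], [0, 0, 0], [0, 25, 0], [0, 22, 0], [0, 15, 0], [0, 8, 0], [0, 4, 0], [0, 0, 0], [0, 0, 0]], turn=[[0, 0, 0], [0, 0, 0], [0, 0, 0], [0, 0, 0], [0, 0, 0], [0, 0, 0], [0, 0, 0], [0, 0, 0], [0, 0, 0], [0, 0, 0]], fingers=[-1, -1, -1, -1, -1, -1, -1, -1, -1, -1])

```text
time: 7.17
position: [0.4893, 0.2579, 0.047]
tool_rot: [-0.063, 2.192, -2.191]
ft_force: [0.5, 0.1, -2.4]
grip_width: 0.111
```

```bash
python3 - <<'E'
from h import *
import cv2
plan(.5778+.015,.2628+.0009,.042,.0585)
im=ctrl.get_image('wrist'); 
cv2.imwrite('pics/w5b.png',cv2.resize(im[:240,130:400],None,fx=2.5,fy=2.5,interpolation=cv2.INTER_CUBIC))
im=ctrl.get_image('scene'); cv2.imwrite('pics/s5.png',cv2.resize(im[210:360,200:400],None,fx=4,fy=4,interpolation=cv2.INTER_CUBIC))
E
```

```text
t 7.17 pos [0.4893 0.2579 0.047 ] width 0.111 F [ 0.5  0.1 -2.4]
tool x,y,z cols [[-0.998, 0.001, 0.058], [-0.058, 0.0, -0.998], [-0.001, -1.0, -0.0]]
shift first (tool mm): [-103.7    5.1    0.2]
turn [2.000e-03 3.141e+00 0.000e+00] then shift [103.7   5.   -0.2]
turn [ 0.    -0.    -0.001] then shift [-103.7    5.     0.2]
```

View pics/w5b.png

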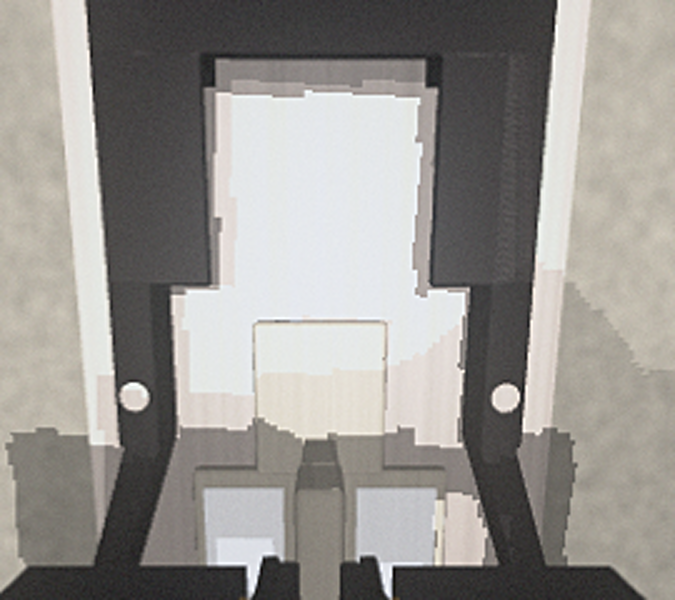

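View pics/s5.png

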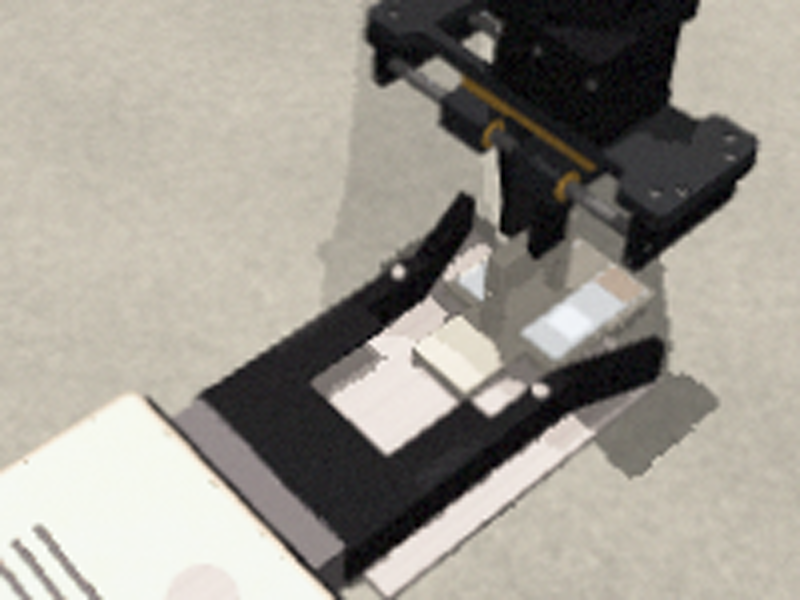

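Request:
play_rows(translation=[[0, 2, 0], [0, 2, 0], [0, 0, 0], [0, 0, 0], [0, 0, 0], [0, 0, 0], [0, 0, 0], [0, 0, 0], [0, 0, 0], [0, 0, 0]], turn=[[0, 0, 0], [0, 0, 0], [0, 0, 0], [0, 0, 0], [0, 0, 0], [0, 0, 0], [0, 0, 0], [0, 0, 0], [0, 0, 0], [0, 0, 0]], fingers=[-1, -1, -1, -1, -1, -1, -1, -1, -1, -1])

```text
time: 8.1
position: [0.4891, 0.258, 0.0425]
tool_rot: [-0.063, 2.191, -2.191]
ft_force: [2.3, 0.0, 1.5]
grip_width: 0.11
```

Request:
play_rows(translation=[[-6, 0, 0], [-8, 0, 0], [-8, 0, 0], [-8, 0, 0], [-8, 0, 0], [-8, 0, 0], [-8, 0, 0], [-6, 0, 0], [0, 0, 0], [0, 0, 0]], turn=[[0, 0, 0], [0, 0, 0], [0, 0, 0], [0, 0, 0], [0, 0, 0], [0, 0, 0], [0, 0, 0], [0, 0, 0], [0, 0, 0], [0, 0, 0]], fingers=[-1, -1, -1, -1, -1, -1, -1, -1, -1, -1])

```text
time: 8.93
position: [0.5506, 0.2614, 0.0422]
tool_rot: [-0.06, 2.191, -2.19]
ft_force: [1.0, 0.8, 0.7]
grip_width: 0.105
```

```bash
python3 - <<'E'
from h import *
import cv2
plan(.5778+.015,.2628+.0009,.042,.0585)
im=ctrl.get_image('wrist'); 
cv2.imwrite('pics/w6b.png',cv2.resize(im[:240,130:400],None,fx=2.5,fy=2.5,interpolation=cv2.INTER_CUBIC))
E
```

```text
t 8.93 pos [0.5506 0.2614 0.0422] width 0.105 F [1.  0.8 0.7]
tool x,y,z cols [[-0.998, 0.003, 0.058], [-0.058, 0.001, -0.998], [-0.003, -1.0, -0.001]]
shift first (tool mm): [-42.3   0.4   0.1]
turn [5.000e-03 3.141e+00 1.000e-03] then shift [42.3  0.2 -0.2]
turn [ 0.001 -0.    -0.003] then shift [-42.3   0.2   0.2]
```

View pics/w6b.png

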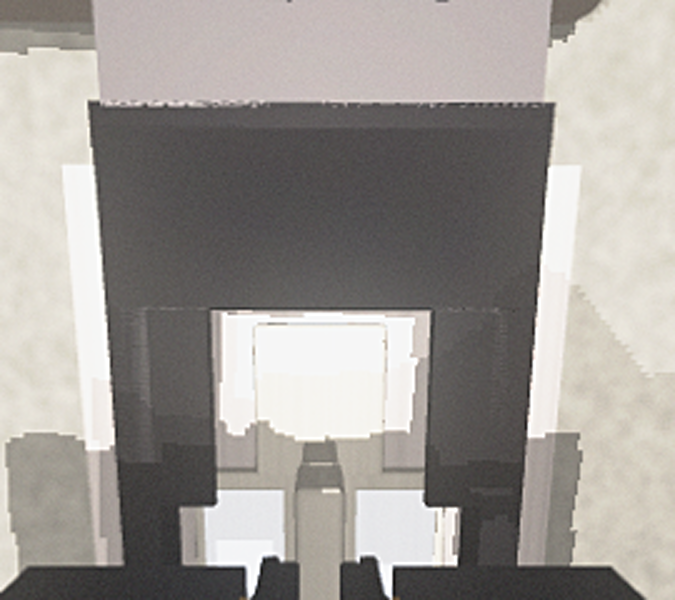

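Request:
play_rows(translation=[[-5, 0, 0], [-7, 0, 0], [-7, 0, 0], [-7, 0, 0], [-6, 0, 0], [-4, 0, 0], [-2, 0, 0], [0, 0, 0], [0, 0, 0], [0, 0, 0]], turn=[[0, 0, 0], [0, 0, 0], [0, 0, 0], [0, 0, 0], [0, 0, 0], [0, 0, 0], [0, 0, 0], [0, 0, 0], [0, 0, 0], [0, 0, 0]], fingers=[-1, -1, -1, -1, -1, -1, -1, -1, -1, -1])

```text
time: 9.82
position: [0.5873, 0.2638, 0.0423]
tool_rot: [-0.063, 2.191, -2.19]
ft_force: [0.0, 0.1, 1.0]
grip_width: 0.11
```

Request:
play_rows(translation=[[-1, 0, 0], [-1, 0, 0], [-1, 0, 0], [-1, 0, 0], [0, 0, 0], [0, 0, 0], [0, 0, 0], [0, 0, 0], [0, 0, 0], [0, 0, 0]], turn=[[0, 0, 0], [0, 0, 0], [0, 0, 0], [0, 0, 0], [0, 0, 0], [0, 0, 0], [0, 0, 0], [0, 0, 0], [0, 0, 0], [0, 0, 0]], fingers=[-1, -1, -1, -1, -1, -1, -1, -1, -1, -1])

```text
time: 10.65
position: [0.5899, 0.264, 0.0422]
tool_rot: [-0.066, 2.192, -2.192]
ft_force: [-4.5, -0.6, 5.4]
grip_width: 0.113
```

Request:
play_rows(translation=[[-0.5, 0, 0], [-0.5, 0, 0], [-0.5, 0, 0], [-0.5, 0, 0], [0, 0, 0], [0, 0, 0], [0, 0, 0], [0, 0, 0], [0, 0, 0], [0, 0, 0]], turn=[[0, 0, 0], [0, 0, 0], [0, 0, 0], [0, 0, 0], [0, 0, 0], [0, 0, 0], [0, 0, 0], [0, 0, 0], [0, 0, 0], [0, 0, 0]], fingers=[-1, -1, -1, -1, -1, -1, -1, -1, -1, -1])

```text
time: 11.48
position: [0.5899, 0.2639, 0.0422]
tool_rot: [-0.071, 2.192, -2.195]
ft_force: [-9.8, -1.9, 8.2]
grip_width: 0.114
```

```bash
python3 - <<'E'
from h import *
import cv2
plan(.5778+.015,.2628+.0009,.042,.0585)
im=ctrl.get_image('wrist'); 
cv2.imwrite('pics/w7b.png',cv2.resize(im[:240,130:400],None,fx=2.5,fy=2.5,interpolation=cv2.INTER_CUBIC))
im=ctrl.get_image('scene'); cv2.imwrite('pics/s7.png',cv2.resize(im[210:360,200:400],None,fx=4,fy=4,interpolation=cv2.INTER_CUBIC))
E
```

```text
t 11.48 pos [0.5899 0.2639 0.0422] width 0.114 F [-9.8 -1.9  8.2]
tool x,y,z cols [[-0.998, -0.005, 0.06], [-0.06, -0.002, -0.998], [0.005, -1.0, 0.002]]
shift first (tool mm): [-2.9  0.1  0.4]
turn [ 7.00e-03 -3.14e+00  2.00e-03] then shift [ 2.9  0.2 -0.4]
turn [-0.002  0.001  0.005] then shift [-2.9  0.2  0.4]
```

View pics/w7b.png

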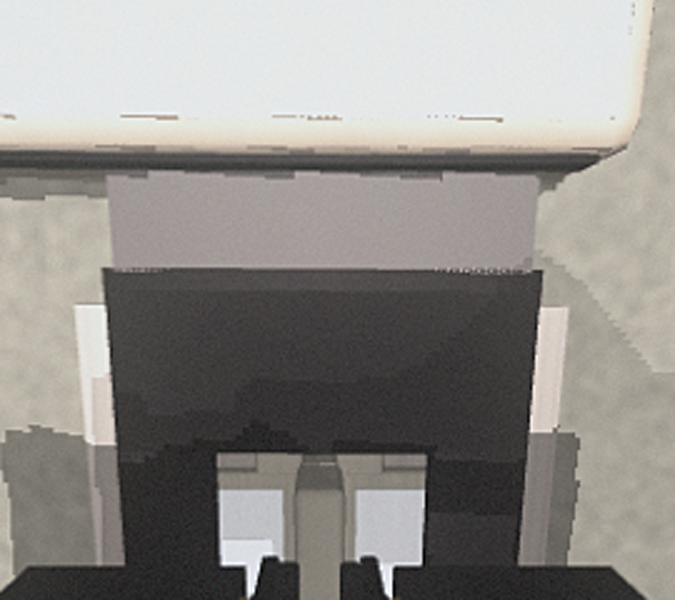

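View pics/s7.png

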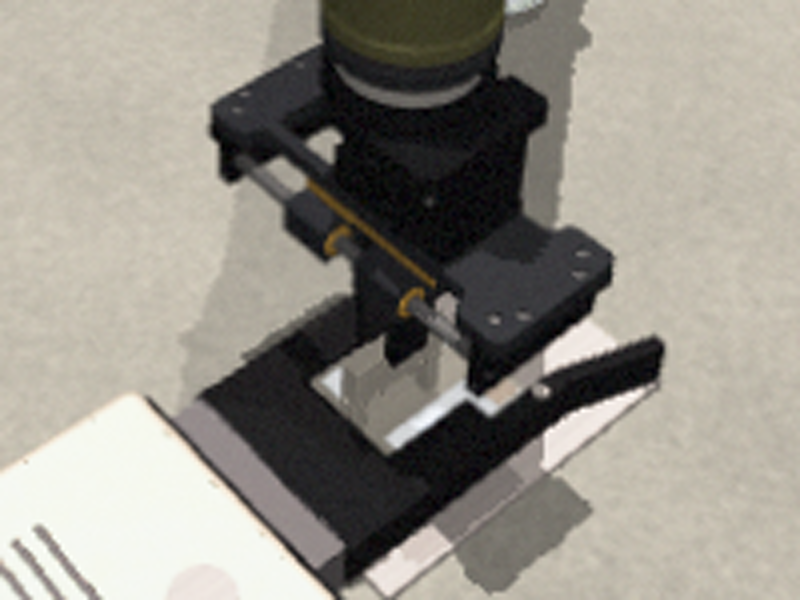

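```bash
python3 - <<'E'
from h import *
c=ctrl.camera_info('wrist')
p=[.5778,.2628,.0585]
# find dock x for observed rows
for name,row,y,z in (('cover edge z34',453,0,34),('cover edge z34 at y=20',453,20,34),('shoulder z14',470,30,14),('cover back/grey edge',268,0,34),('bar front top z72',466,0,72),('bar front top far z72',490,0,72)):
    r=(row+.5)/2.5-.5
    xs=np.arange(-60,140,.25); q=proj(c,pose(p,[(x,y,z) for x in xs]))
    print(name,xs[np.argmin(abs(q[:,1]-r))])
E
```

```text
cover edge z34 39.75
cover edge z34 at y=20 39.75
shoulder z14 30.0
cover back/grey edge 90.0
bar front top z72 45.25
bar front top far z72 39.5
```

```bash
python3 - <<'E'
from h import *
import cv2
im=ctrl.get_image('wrist'); cv2.imwrite('pics/w8.png',im)
cv2.imwrite('pics/w8b.png',cv2.resize(im[165:240,205:315],None,fx=7,fy=7,interpolation=cv2.INTER_CUBIC))
im=ctrl.get_image('scene'); cv2.imwrite('pics/s8.png',cv2.resize(im[280:340,265:350],None,fx=9,fy=9,interpolation=cv2.INTER_CUBIC))
im=ctrl.get_image('side'); cv2.imwrite('pics/d8.png',cv2.resize(im[200:300,80:220],None,fx=5.5,fy=5.5,interpolation=cv2.INTER_CUBIC))
E
```

```text
(no output)
```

View pics/w8b.png

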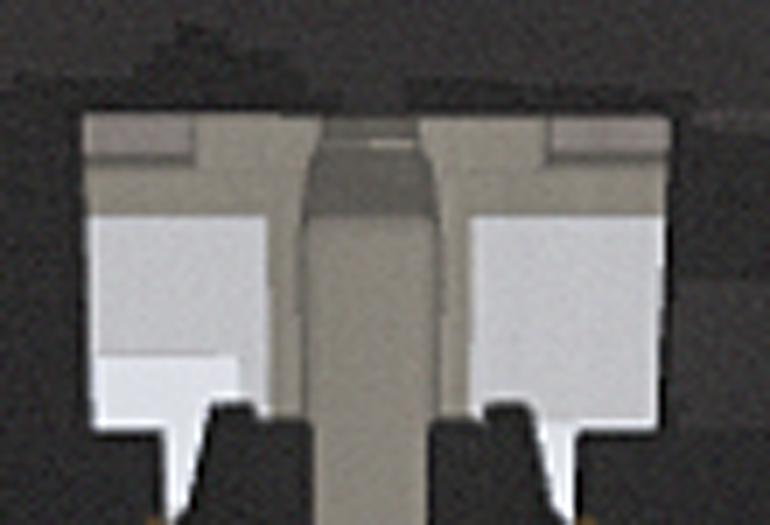

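View pics/s8.png

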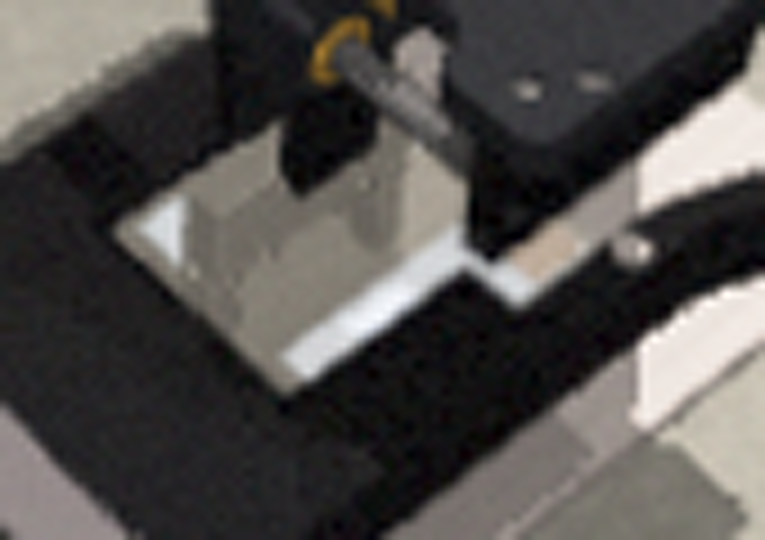

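View pics/d8.png

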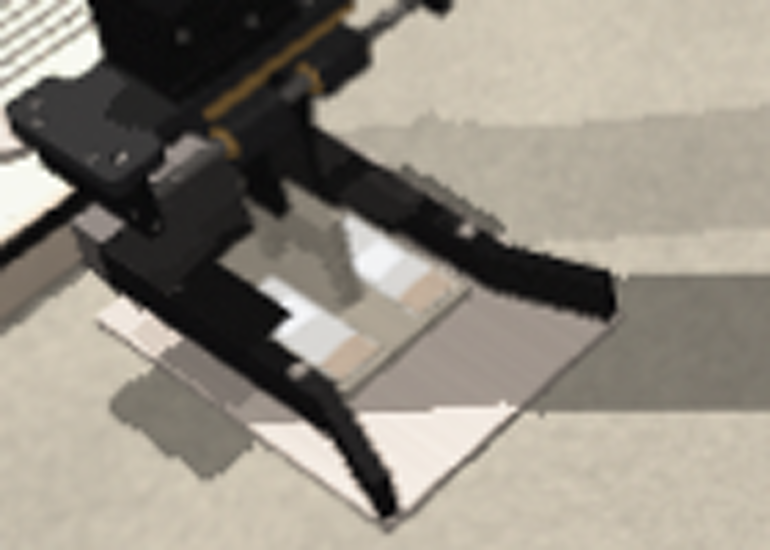

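```bash
python3 - <<'E'
from h import *
from scipy.optimize import fsolve
D=ctrl.camera_info('side'); S=ctrl.camera_info('scene')
def bx(c,u,z,p):
    return fsolve(lambda q:(proj(c,pose(p,[(q[0]*100,q[1]*100,z)]))[0]-u),[0,0])*100
for p in ([.5793,.2636,.0585],[.5778,.2628,.0585]):
  for n,q,z in (('rear-',(350,390),14),('rear+',(470,290),14),('dot',(298,370),34),('dot',(466,230),34),('floorcorner',(387,528),6),('floorcorner',(618,318),6),):
    print(n,np.round(bx(D,un(q,(80,200),5.5),z,p),1))
  for n,q,z in (('coverR',(285,400),34),('coverL',(112,228),34),('shoulder?',(300,385),14),('dot',(630,248),34)):
    print('scene',n,np.round(bx(S,un(q,(265,280),9),z,p),1))
c=ctrl.camera_info('wrist')
xs=np.arange(0,60,.25)
for n,row,z in (('cover',112,34),('bar bottom front',145,44),('bar top front',215,72),('shoulder top',162,14),('shoulder bottom',150,6)):
    q=proj(c,pose([.5778,.2628,.0585],[(x,0,z) for x in xs])); r=un((0,row),(205,165),7)[1]
    print(n,xs[np.argmin(abs(q[:,1]-r))])
print(ctrl.get_state()['time'],ctrl.get_state()['ft_force'])
E
```

```text
rear- [-54.7  36.2]
rear+ [-56.  -38.3]
dot [-42.  51.]
dot [-42.3 -53.2]
floorcorner [-119.1   75. ]
floorcorner [-119.5  -71.7]
scene coverR [40.3 30. ]
scene coverL [ 38.4 -28.9]
scene shoulder? [24.4 19.3]
scene dot [-46.8  50.4]
rear- [-53.2  36.9]
rear+ [-54.5 -37.6]
dot [-40.5  51.7]
dot [-40.8 -52.5]
floorcorner [-117.6   75.7]
floorcorner [-117.9  -71. ]
scene coverR [41.8 30.7]
scene coverL [ 39.9 -28.1]
scene shoulder? [25.9 20. ]
scene dot [-45.3  51.1]
cover 40.0
bar bottom front 39.0
bar top front 39.75
shoulder top 30.0
shoulder bottom 29.5
11.7333 [-9.76823033 -1.5018025   9.16982157]
```

Request:
play_rows(translation=[[3, 0, 0], [3, 0, 0], [0, -2, 0], [0, 0, 0], [0, 0, 0], [0, 0, 0], [0, 0, 0], [0, 0, 0], [0, 0, 0], [0, 0, 0]], turn=[[0, 0, 0], [0, 0, 0], [0, 0, 0], [0, 0, 0], [0, 0, 0], [0, 0, 0], [0, 0, 0], [0, 0, 0], [0, 0, 0], [0, 0, 0]], fingers=[-1, -1, -1, -1, -1, -1, -1, -1, -1, -1])

```text
time: 12.57
position: [0.5865, 0.2637, 0.0442]
tool_rot: [-0.065, 2.192, -2.192]
ft_force: [1.1, 0.3, -2.1]
grip_width: 0.11
```

Request:
play_rows(translation=[[-1, 0, 0], [-1, 0, 0], [-1, 0, 0], [-1, 0, 0], [-1, 0, 0], [-1, 0, 0], [-1, 0, 0], [0, 0, 0], [0, 0, 0], [0, 0, 0]], turn=[[0, 0, 0], [0, 0, 0], [0, 0, 0], [0, 0, 0], [0, 0, 0], [0, 0, 0], [0, 0, 0], [0, 0, 0], [0, 0, 0], [0, 0, 0]], fingers=[-1, -1, -1, -1, -1, -1, -1, -1, -1, -1])

```text
time: 13.4
position: [0.5911, 0.2641, 0.0441]
tool_rot: [-0.07, 2.192, -2.195]
ft_force: [-7.2, -2.0, 2.4]
grip_width: 0.109
```

```bash
python3 -c "
from h import *
plan(.5778+.0175,.2628+.0009,.042,.0585);print(ctrl.get_state()['torque'])"
```

```text
t 13.4 pos [0.5911 0.2641 0.0441] width 0.109 F [-7.2 -2.   2.4]
tool x,y,z cols [[-0.998, -0.004, 0.06], [-0.06, -0.002, -0.998], [0.004, -1.0, 0.001]]
shift first (tool mm): [-4.2  2.   0.6]
turn [ 7.00e-03 -3.14e+00  2.00e-03] then shift [ 4.2  2.1 -0.6]
turn [-0.001  0.001  0.004] then shift [-4.2  2.1  0.6]
[-0.35958429  1.59684059  0.02389483]
```

```bash
python3 - <<'E'
from h import *
import cv2
a=cv2.imread('pics/w4.png'); cv2.imwrite('pics/w4c.png',cv2.resize(a[115:240,200:320],None,fx=6,fy=6,interpolation=cv2.INTER_CUBIC))
c=ctrl.camera_info('wrist'); tcp=ctrl.get_state()['position']
p=[.5778,.2628,.0585]
xs=np.arange(-10,100,.25)
for n,r,z in (('postbase',174.7,16.1),('shoulder',187.7,16.1),('nose',128.6,16.1),('bartop front',195.5,74)):
    q=proj(c,pose(p,[(x,0,z) for x in xs])); print(n,xs[np.argmin(abs(q[:,1]-r))]-(tcp[0]-.5778)*1000)
E
```

```text
postbase 28.232606339657536
shoulder 17.982606339657536
nose 62.982606339657536
bartop front 27.482606339657536
```

View pics/w4c.png

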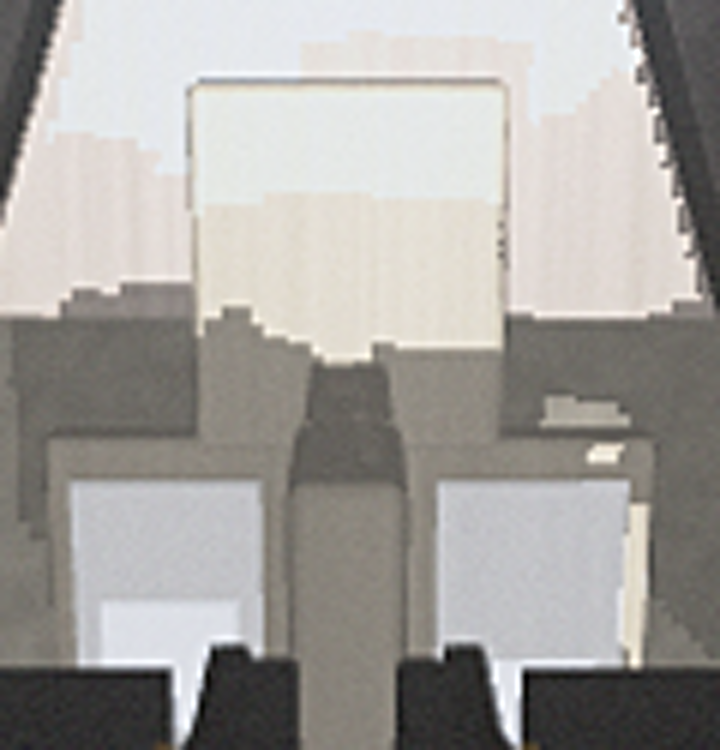

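```bash
python3 - <<'E'
from h import *
s=ctrl.get_state();c=ctrl.camera_info('wrist')
Rt=Ro.from_rotvec(s['tool_rot']).as_matrix()
Rct=c['R']@Rt; tct=c['R']@s['position']+c['t']   # cam = Rct*tool + tct
def cam(pos,rv):
    R=Rct@Ro.from_rotvec(rv).as_matrix().T; d=dict(c); d['R']=R; d['t']=tct-R@np.array(pos); return d
c5=cam([.4893,.2579,.047],[-.063,2.192,-2.191])
p=[.5778,.2628,.0585]
def show(cc):
  for P in [(-45,52,34),(-45,-52,34),(-15,30,34),(-15,30,30),(40,30,34),(40,30,30),(40,30,6),(40,0,34),(45,0,34),(45,0,30),(80,30,34),(-60,46,34),(-60,46,6)]:
    u=proj(cc,pose(p,[P]))[0]; print(P,'crop',np.round((u-[130,0]+.5)*2.5-.5,0))
show(c5)
E
```

```text
(-45, 52, 34) crop [138. 394.]
(-45, -52, 34) crop [504. 395.]
(-15, 30, 34) crop [212. 285.]
(-15, 30, 30) crop [214. 285.]
(40, 30, 34) crop [202.  56.]
(40, 30, 30) crop [205.  61.]
(40, 30, 6) crop [218.  87.]
(40, 0, 34) crop [322.  56.]
(45, 0, 34) crop [322.  33.]
(45, 0, 30) crop [322.  39.]
(80, 30, 34) crop [ 194. -139.]
(-60, 46, 34) crop [162. 446.]
(-60, 46, 6) crop [180. 429.]
```

```bash
python3 - <<'E'
import cv2
a=cv2.imread('pics/w5b.png'); cv2.imwrite('pics/w5c.png',cv2.resize(a[30:130,180:460],None,fx=2.8,fy=2.8,interpolation=cv2.INTER_CUBIC)*1)
b=cv2.imread('pics/w5b.png')[0:330,80:580]; import numpy as np
cv2.imwrite('pics/w5d.png',cv2.resize(np.clip((b/255.)**.45*255,0,255).astype('uint8'),None,fx=1.6,fy=1.6))
E
```

```text
(no output)
```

View pics/w5c.png

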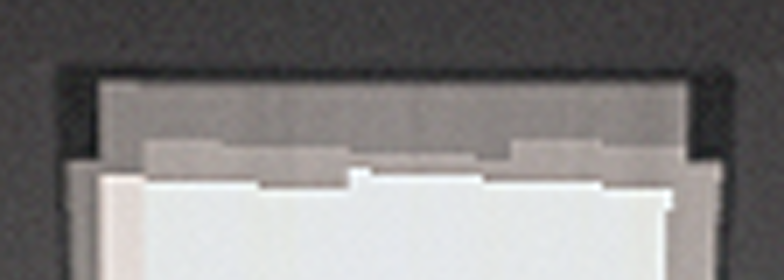

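View pics/w5d.png

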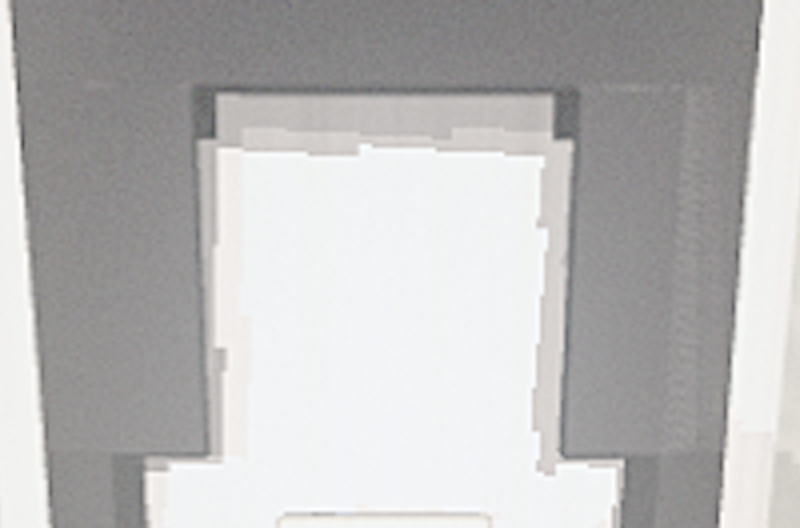

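Request:
play_rows(translation=[[0, 1, 0], [-1, 0, 0], [-1, 0, 0], [-1, 0, 0], [-1, 0, 0], [-1, 0, 0], [0, 0, 0], [0, 0, 0], [0, 0, 0], [0, 0, 0]], turn=[[0, 0, 0], [0, 0, 0], [0, 0, 0], [0, 0, 0], [0, 0, 0], [0, 0, 0], [0, 0, 0], [0, 0, 0], [0, 0, 0], [0, 0, 0]], fingers=[-1, -1, -1, -1, -1, -1, -1, -1, -1, -1])

```text
time: 14.23
position: [0.5908, 0.2643, 0.0433]
tool_rot: [-0.082, 2.192, -2.202]
ft_force: [-18.2, -5.0, 12.5]
grip_width: 0.112
```

```bash
python3 - <<'E'
from h import *
import cv2
plan(.5778+.0175,.2628+.0009,.042,.0585);print(ctrl.get_state()['torque'])
im=ctrl.get_image('wrist'); cv2.imwrite('pics/w9.png',im)
cv2.imwrite('pics/w9b.png',cv2.resize(im[165:240,205:315],None,fx=7,fy=7,interpolation=cv2.INTER_CUBIC))
E
```

```text
t 14.23 pos [0.5908 0.2643 0.0433] width 0.112 F [-18.2  -5.   12.5]
tool x,y,z cols [[-0.998, -0.014, 0.061], [-0.061, -0.005, -0.998], [0.014, -1.0, 0.004]]
shift first (tool mm): [-4.5  1.3  0.9]
turn [ 0.022 -3.139  0.006] then shift [ 4.5  1.3 -0.9]
turn [-0.004  0.003  0.014] then shift [-4.5  1.3  0.9]
[-1.11571452  4.36643173 -0.07693309]
```

View pics/w9b.png

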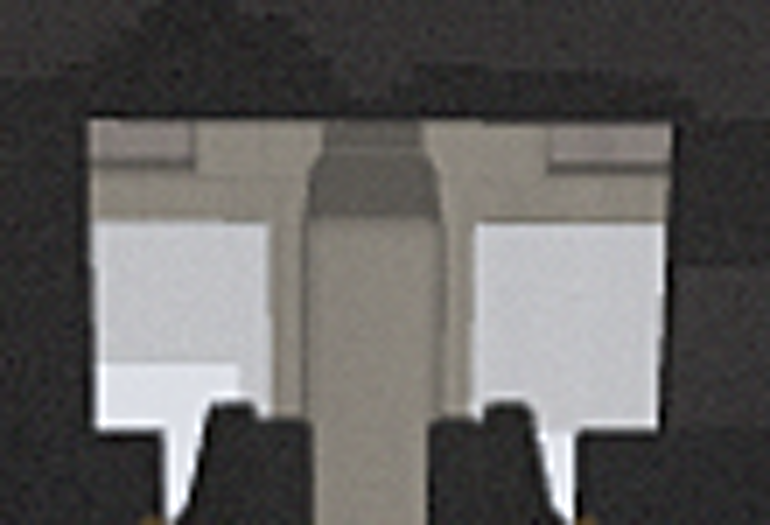

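```bash
python3 - <<'E'
from h import *
S=ctrl.camera_info('scene');D=ctrl.camera_info('side'); p=[.5001,-.1236,.675]
import cv2
a=cv2.imread('pics/c1.png');b=cv2.imread('pics/c2.png')
def mk(im,c,off,s,P,col):
    u=(proj(c,pose(p,P))-np.array(off)+.5)*s-.5
    for i in u: cv2.drawMarker(im,tuple(int(v) for v in i),col,cv2.MARKER_CROSS,9,1)
    return np.round(u)
for x,col in ((30,(0,0,255)),(25,(0,160,0)),(-30,(0,0,255)),(-25,(0,160,0))):
    P=[(x,6,38),(x,-6,38),(x,5,8),(x,-5,8),(x,6,66),(x,-6,66)]
    mk(a,S,(165,145),8,P,col);mk(b,D,(225,130),7,P,col)
cv2.imwrite('pics/c12.png',np.hstack([cv2.resize(a[290:640,400:720],None,fx=1.3,fy=1.3),cv2.resize(b[280:520,60:400],None,fx=1.0,fy=455/240)[:,:340]]))
E
```

```text
(no output)
```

View pics/c12.png

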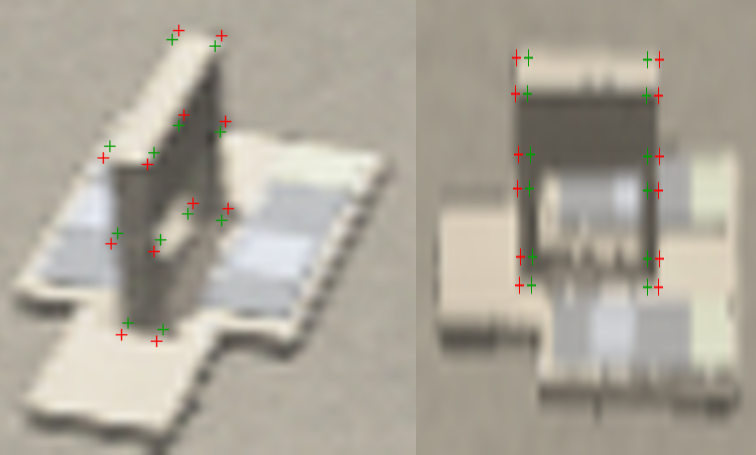

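Request:
play_rows(translation=[[2, 0, 0], [2, 0, 0], [2, 0, 0], [0, 1, 0], [0, 0, 0], [0, 0, 0], [0, 0, 0], [0, 0, 0], [0, 0, 0], [0, 0, 0]], turn=[[0, 0, 0], [0, 0, 0], [0, 0, 0], [0, 0, 0], [0, 0, 0], [0, 0, 0], [0, 0, 0], [0, 0, 0], [0, 0, 0], [0, 0, 0]], fingers=[-1, -1, -1, -1, -1, -0.2, -0.2, -0.2, -0.2, -0.2])

```text
time: 15.12
position: [0.5933, 0.264, 0.0425]
tool_rot: [-0.063, 2.191, -2.191]
ft_force: [0.7, 0.7, -0.1]
grip_width: 0.371
```

Request:
play_rows(translation=[[0, 0, 0], [0, -10, 0], [0, -20, 0], [0, -30, 0], [0, -30, 0], [20, -20, 0], [20, 0, 0], [0, 0, 0], [0, 0, 0], [0, 0, 0]], turn=[[0, 0, 0], [0, 0, 0], [0, 0, 0], [0, 0, 0], [0, 0, 0], [0, 0, 0], [0, 0, 0], [0, 0, 0], [0, 0, 0], [0, 0, 0]], fingers=[-0.2, -0.2, -0.2, -0.2, -0.2, -0.2, -0.2, -0.2, -0.2, -0.2])

```text
time: 15.95
position: [0.5532, 0.2612, 0.1524]
tool_rot: [-0.063, 2.191, -2.192]
ft_force: [0.6, 0.1, 0.1]
grip_width: 0.401
```

```bash
python3 - <<'E'
from h import *
import cv2,pickle
plan(.5778+.0175,.2628+.0009,.042,.0585)
c=ctrl.camera_info('wrist'); pickle.dump(c,open('w10.pkl','wb'))
im=ctrl.get_image('wrist'); cv2.imwrite('pics/w10.png',im)
cv2.imwrite('pics/w10b.png',cv2.resize(im[90:240,180:340],None,fx=4.9,fy=4,interpolation=cv2.INTER_CUBIC))
im=ctrl.get_image('side'); cv2.imwrite('pics/d10.png',cv2.resize(im[200:300,80:220],None,fx=5.5,fy=5.5,interpolation=cv2.INTER_CUBIC))
im=ctrl.get_image('scene'); cv2.imwrite('pics/s10.png',cv2.resize(im[250:350,250:370],None,fx=6,fy=6,interpolation=cv2.INTER_CUBIC))
E
```

```text
t 15.95 pos [0.5532 0.2612 0.1524] width 0.401 F [0.6 0.1 0.1]
tool x,y,z cols [[-0.998, 0.001, 0.058], [-0.058, -0.001, -0.998], [-0.001, -1.0, 0.001]]
shift first (tool mm): [-4.210e+01  1.105e+02 -1.000e-01]
turn [ 1.000e-03  3.141e+00 -1.000e-03] then shift [4.220e+01 1.104e+02 1.000e-01]
turn [-0.001 -0.    -0.001] then shift [-4.220e+01  1.104e+02 -1.000e-01]
```

View pics/w10.png

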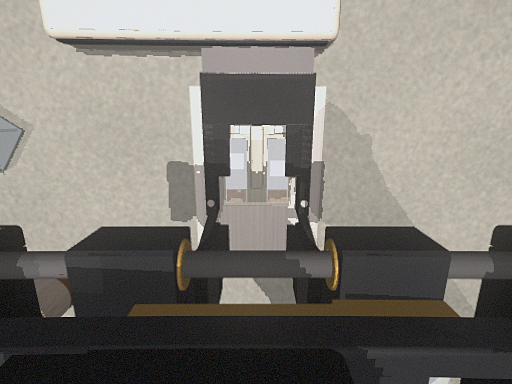

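View pics/w10b.png

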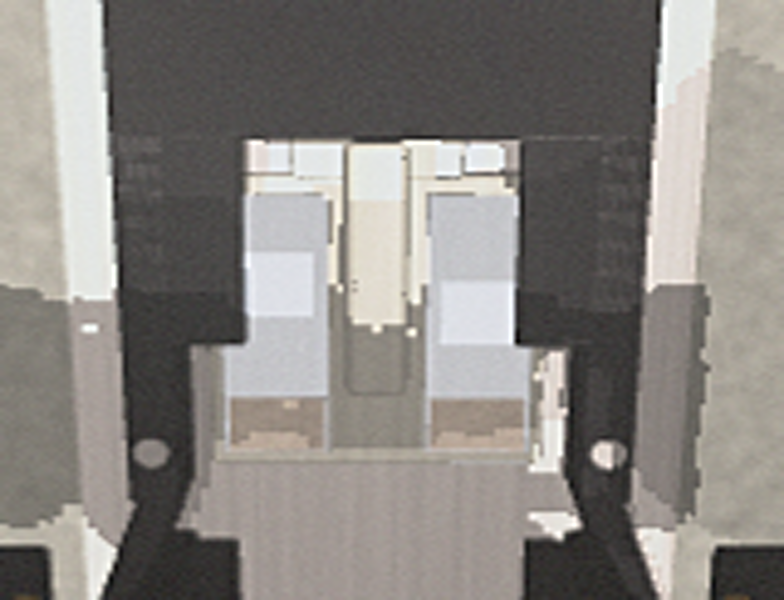

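View pics/d10.png

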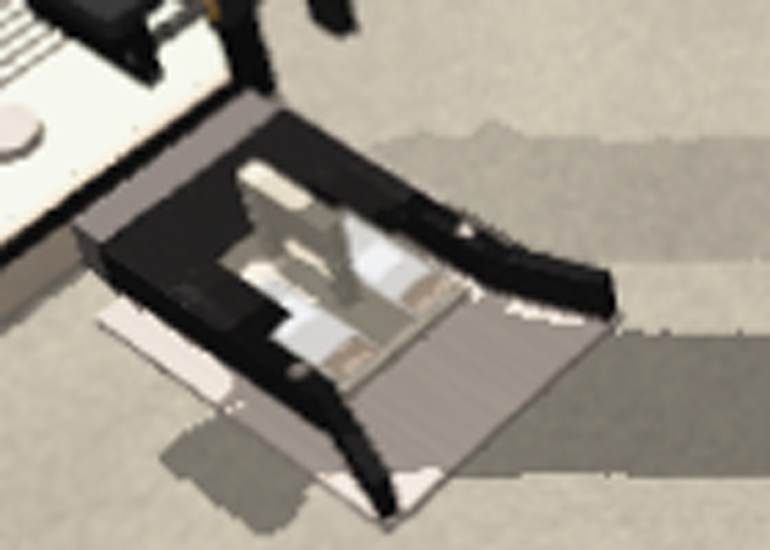

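View pics/s10.png

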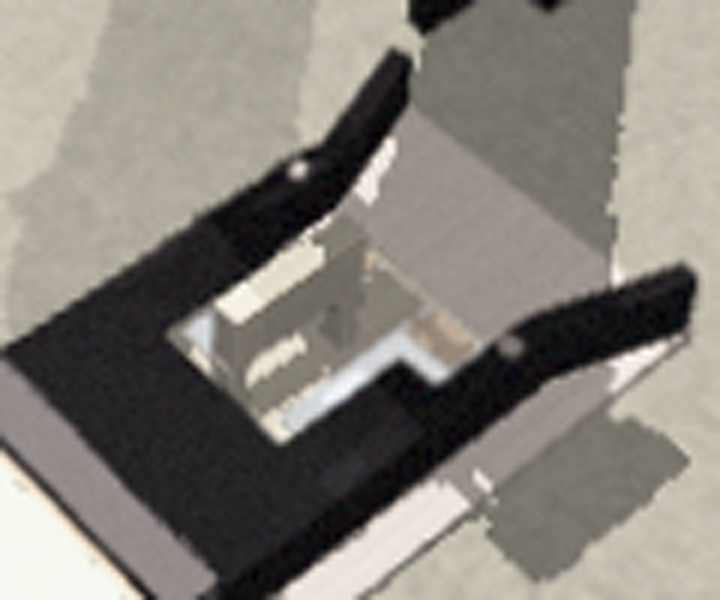

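```bash
python3 - <<'E'
from h import *
import pickle
c=pickle.load(open('w10.pkl','rb')); p=[.5778,.2628,.0585]; xs=np.arange(-130,130,.25)
for n,row,y,z in (('dots',453,52,34),('lip',345,30,34),('cover',139,0,34),('cover/grey step',None,0,34),('shoulder top',177,35,14),('tray rear top?',452,0,14),('tray rear bot?',462,0,14),('bar top rear',392,0,72),('bar top front',145,0,72),('slide marks front',192,30,16)):
    if row is None: continue
    r=(row+.5)/4-.5+90
    q=proj(c,pose(p,[(x,y,z) for x in xs])); print(n,xs[np.argmin(abs(q[:,1]-r))])
q=lambda P:np.round(((proj(c,pose(p,[P]))[0]-[180,90])+.5)*[4.9,4]-.5)
for P in [(45,0,72),(40,0,72),(-15,0,72),(-20,0,72),(-50,0,14),(-55,0,14),(35,0,14),(30,0,14)]: print(P,q(P))
E
```

```text
dots -46.0
lip -15.0
cover 39.75
shoulder top 28.75
tray rear top? -51.5
tray rear bot? -54.75
bar top rear -19.25
bar top front 39.25
slide marks front 25.0
(45, 0, 72) [381. 118.]
(40, 0, 72) [381. 141.]
(-15, 0, 72) [381. 375.]
(-20, 0, 72) [381. 395.]
(-50, 0, 14) [381. 447.]
(-55, 0, 14) [381. 463.]
(35, 0, 14) [381. 155.]
(30, 0, 14) [381. 173.]
```

Request:
play_rows(translation=[[-17, 0, 0], [-18, 0, 0], [0, 30, 0], [0, 35, 0], [0, 30, 0], [0, 15, 0], [0, 0, 0], [0, 0, 0], [0, 0, 0], [0, 0, 0]], turn=[[0, 0, 0], [0, 0, 0], [0, 0, 0], [0, 0, 0], [0, 0, 0], [0, 0, 0], [0, 0, 0], [0, 0, 0], [0, 0, 0], [0, 0, 0]], fingers=[-0.2, -0.2, -0.2, -0.2, -0.2, -0.2, -0.2, -0.6, -1, -1], grip_force=60)

```text
time: 16.93
position: [0.589, 0.2647, 0.0446]
tool_rot: [-0.061, 2.191, -2.188]
ft_force: [-0.1, -0.2, -0.4]
grip_width: 0.255
```

Request:
play_rows(translation=[[0, 0, 0], [0, 0, 0], [0, 0, 0], [0, 0, 0], [0, 0, 0], [2, 0, 0], [0, -3, 0], [0, -4, 0], [0, 0, 0], [0, 0, 0]], turn=[[0, 0, 0], [0, 0, 0], [0, 0, 0], [0, 0, 0], [0, 0, 0], [0, 0, 0], [0, 0, 0], [0, 0, 0], [0, 0, 0], [0, 0, 0]], fingers=[-1, -1, -1, -1, -1, -1, -1, -1, -1, -1])

```text
time: 17.77
position: [0.5853, 0.2635, 0.0492]
tool_rot: [-0.065, 2.191, -2.192]
ft_force: [0.2, -1.1, -0.4]
grip_width: 0.009
```

Request:
play_rows(translation=[[-1, 0, 0], [-1, 0, 0], [-1, 0, 0], [-1, 0, 0], [-1, 0, 0], [-1, 0, 0], [-1, 0, 0], [0, 0, 0], [0, 0, 0], [0, 0, 0]], turn=[[0, 0, 0], [0, 0, 0], [0, 0, 0], [0, 0, 0], [0, 0, 0], [0, 0, 0], [0, 0, 0], [0, 0, 0], [0, 0, 0], [0, 0, 0]], fingers=[-1, -1, -1, -1, -1, -1, -1, -1, -1, -1])

```text
time: 18.6
position: [0.5924, 0.2641, 0.0492]
tool_rot: [-0.065, 2.192, -2.192]
ft_force: [-0.5, -0.1, -0.1]
grip_width: 0.007
```

```bash
python3 - <<'E'
from h import *
import cv2
plan(.5778+.015,.2628+.0009,.042,.0585);print(ctrl.get_state()['torque'])
im=ctrl.get_image('wrist'); cv2.imwrite('pics/w11.png',im)
cv2.imwrite('pics/w11b.png',cv2.resize(im[165:240,205:315],None,fx=7,fy=7,interpolation=cv2.INTER_CUBIC))
E
```

```text
t 18.6 pos [0.5924 0.2641 0.0492] width 0.007 F [-0.5 -0.1 -0.1]
tool x,y,z cols [[-0.998, -0.0, 0.059], [-0.059, -0.0, -0.998], [0.0, -1.0, 0.0]]
shift first (tool mm): [-0.4  7.2  0.4]
turn [ 0.    -3.141  0.   ] then shift [ 0.4  7.2 -0.4]
turn [-0.  0.  0.] then shift [-0.4  7.2  0.4]
[ 0.00876046  0.02124246 -0.00561078]
```

View pics/w11b.png

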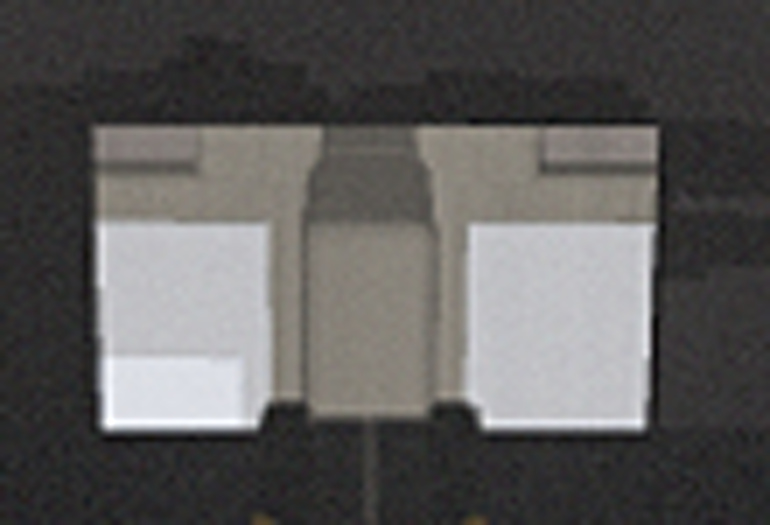

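```bash
python3 - <<'E'
from h import *
import cv2
im=ctrl.get_image('side'); cv2.imwrite('pics/d11.png',cv2.resize(im[180:300,80:220],None,fx=5.5,fy=5,interpolation=cv2.INTER_CUBIC))
im=ctrl.get_image('scene'); cv2.imwrite('pics/s11.png',cv2.resize(im[240:350,250:370],None,fx=6,fy=5.4,interpolation=cv2.INTER_CUBIC))
E
```

```text
(no output)
```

View pics/d11.png

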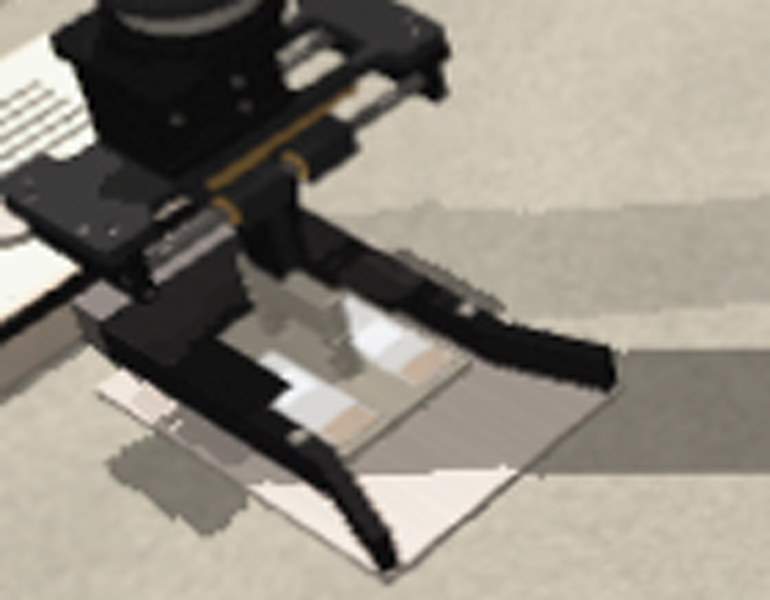

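View pics/s11.png

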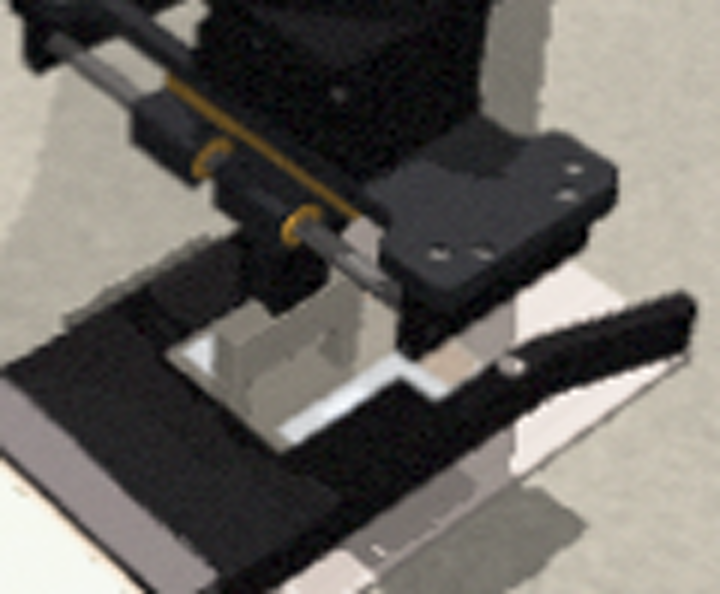

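Request:
play_rows(translation=[[0, 0, 0], [0, 0, 0], [0, 0, 0], [0, 0, 0], [0, 0, 0], [0, 0, 0], [0, -20, 0], [0, -30, 0], [20, -30, 0], [20, -20, 0]], turn=[[0, 0, 0], [0, 0, 0], [0, 0, 0], [0, 0, 0], [0, 0, 0], [0, 0, 0], [0, 0, 0], [0, 0, 0], [0, 0, 0], [0, 0, 0]], fingers=[0, 0, 0, 0, 0, 0, 0, 0, 0, 0])

```text
time: 19.58
position: [0.5535, 0.2623, 0.1517]
tool_rot: [-0.061, 2.193, -2.189]
ft_force: [0.0, 0.3, 0.5]
grip_width: 0.495
```

```bash
python3 - <<'E'
from h import *
import cv2,pickle
plan(.5778+.0175,.2628+.0009,.042,.0585)
c=ctrl.camera_info('wrist'); pickle.dump(c,open('w12.pkl','wb'))
im=ctrl.get_image('wrist'); cv2.imwrite('pics/w12.png',im)
cv2.imwrite('pics/w12b.png',cv2.resize(im[90:240,180:340],None,fx=4.9,fy=4,interpolation=cv2.INTER_CUBIC))
p=[.5778,.2628,.0585]
q=lambda P:np.round(((proj(c,pose(p,[P]))[0]-[180,90])+.5)*[4.9,4]-.5)
for P in [(-15,30,34),(40,0,34),(45,0,72),(40,0,72),(-15,0,72),(-20,0,72),(-50,0,14),(-55,0,14),(35,0,14),(30,0,14)]: print(P,q(P))
E
```

```text
t 19.58 pos [0.5535 0.2623 0.1517] width 0.495 F [0.  0.3 0.5]
tool x,y,z cols [[-0.998, 0.002, 0.058], [-0.058, 0.002, -0.998], [-0.002, -1.0, -0.002]]
shift first (tool mm): [-41.6 109.8   1.2]
turn [3.000e-03 3.141e+00 3.000e-03] then shift [ 41.8 109.7  -1. ]
turn [ 0.002 -0.001 -0.002] then shift [-41.8 109.7   1. ]
(-15, 30, 34) [253. 347.]
(40, 0, 34) [387. 140.]
(45, 0, 72) [388. 120.]
(40, 0, 72) [388. 143.]
(-15, 0, 72) [388. 378.]
(-20, 0, 72) [388. 398.]
(-50, 0, 14) [387. 449.]
(-55, 0, 14) [387. 465.]
(35, 0, 14) [387. 157.]
(30, 0, 14) [387. 175.]
```

View pics/w12b.png

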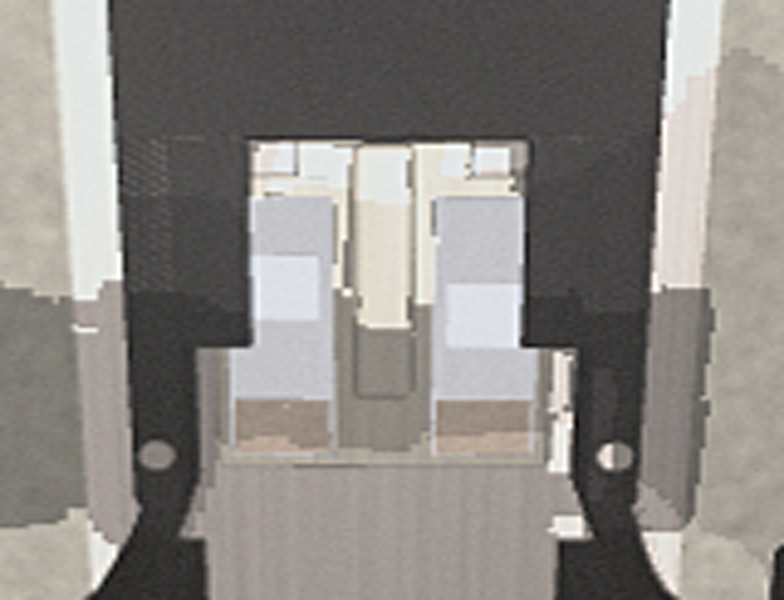

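View pics/w12.png

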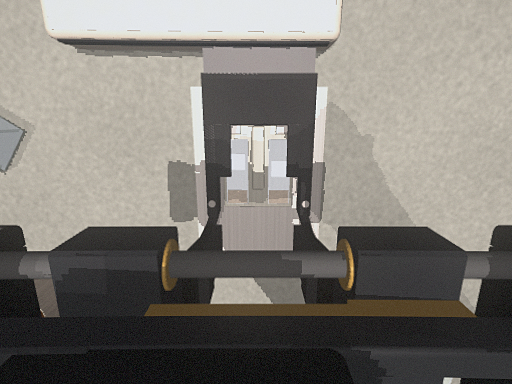

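Request:
play_rows(translation=[[28, 0, 0], [28, 0, 0], [0, 0, 0], [0, 35, 0], [0, 35, 0], [0, 35, 0], [0, 22, 0], [0, 11, 0], [0, 0, 0], [0, 0, 0]], turn=[[0, 0, 0], [0, 0, 0], [0, 0, 0], [0, 0, 0], [0, 0, 0], [0, 0, 0], [0, 0, 0], [0, 0, 0], [0, 0, 0], [0, 0, 0]], fingers=[-1, -1, -1, -1, -1, -1, -1, -1, -1, -1], grip_force=40)

```text
time: 20.47
position: [0.497, 0.2589, 0.0117]
tool_rot: [-0.065, 2.192, -2.191]
ft_force: [0.0, -0.7, 0.4]
grip_width: 0.004
```

```bash
python3 - <<'E'
from h import *
plan(.5778-.064,.2628-.0035,.0105,.0585)
E
```

```text
t 20.47 pos [0.497  0.2589 0.0117] width 0.004 F [ 0.  -0.7  0.4]
tool x,y,z cols [[-0.998, 0.0, 0.059], [-0.059, 0.001, -0.998], [-0.0, -1.0, -0.001]]
shift first (tool mm): [-16.8   1.2   0.6]
turn [-0.000e+00 -3.141e+00 -1.000e-03] then shift [16.8  1.2 -0.6]
turn [ 0.001  0.001 -0.   ] then shift [-16.8   1.2   0.6]
```

Clear behind the tray's rear edge; down 1.5 mm, then push gently.

Request:
play_rows(translation=[[0, 1.5, 0], [-5, 0, 0], [-5, 0, 0], [-3, 0, 0], [-2, 0, 0], [-2, 0, 0], [-1, 0, 0], [0, 0, 0], [0, 0, 0], [0, 0, 0]], turn=[[0, 0, 0], [0, 0, 0], [0, 0, 0], [0, 0, 0], [0, 0, 0], [0, 0, 0], [0, 0, 0], [0, 0, 0], [0, 0, 0], [0, 0, 0]], fingers=[-1, -1, -1, -1, -1, -1, -1, -1, -1, -1])

```text
time: 21.3
position: [0.5144, 0.2595, 0.0096]
tool_rot: [-0.065, 2.191, -2.192]
ft_force: [1.2, -1.0, 0.5]
grip_width: 0.003
```

Request:
play_rows(translation=[[-1, 0, 0], [-1, 0, 0], [-1, 0, 0], [-1, 0, 0], [0, 0, 0], [0, 0, 0], [0, 0, 0], [0, 0, 0], [0, 0, 0], [0, 0, 0]], turn=[[0, 0, 0], [0, 0, 0], [0, 0, 0], [0, 0, 0], [0, 0, 0], [0, 0, 0], [0, 0, 0], [0, 0, 0], [0, 0, 0], [0, 0, 0]], fingers=[-1, -1, -1, -1, -1, -1, -1, -1, -1, -1])

```text
time: 22.13
position: [0.5185, 0.2597, 0.0097]
tool_rot: [-0.065, 2.191, -2.192]
ft_force: [0.2, -0.3, -0.2]
grip_width: 0.006
```

Request:
play_rows(translation=[[-1, 0, 0], [-1, 0, 0], [-1, 0, 0], [-1, 0, 0], [-1, 0, 0], [0, 0, 0], [0, 0, 0], [0, 0, 0], [0, 0, 0], [0, 0, 0]], turn=[[0, 0, 0], [0, 0, 0], [0, 0, 0], [0, 0, 0], [0, 0, 0], [0, 0, 0], [0, 0, 0], [0, 0, 0], [0, 0, 0], [0, 0, 0]], fingers=[-1, -1, -1, -1, -1, -1, -1, -1, -1, -1])

```text
time: 22.97
position: [0.5235, 0.26, 0.0097]
tool_rot: [-0.065, 2.191, -2.192]
ft_force: [-0.6, 0.2, -0.2]
grip_width: 0.005
```

```bash
python3 - <<'E'
from h import *
import cv2
plan(.5778-.064,.2628-.0035,.0105,.0585)
im=ctrl.get_image('side'); cv2.imwrite('pics/d13.png',cv2.resize(im[180:300,80:220],None,fx=5.5,fy=5,interpolation=cv2.INTER_CUBIC))
im=ctrl.get_image('scene'); cv2.imwrite('pics/s13.png',cv2.resize(im[240:350,250:370],None,fx=6,fy=5.4,interpolation=cv2.INTER_CUBIC))
E
```

```text
t 22.97 pos [0.5235 0.26   0.0097] width 0.005 F [-0.6  0.2 -0.2]
tool x,y,z cols [[-0.998, -0.0, 0.059], [-0.059, -0.0, -0.998], [0.0, -1.0, 0.0]]
shift first (tool mm): [ 9.8 -0.8  0.1]
turn [ 0.    -3.141  0.   ] then shift [-9.8 -0.8 -0.1]
turn [-0.  0.  0.] then shift [ 9.8 -0.8  0.1]
```

View pics/d13.png

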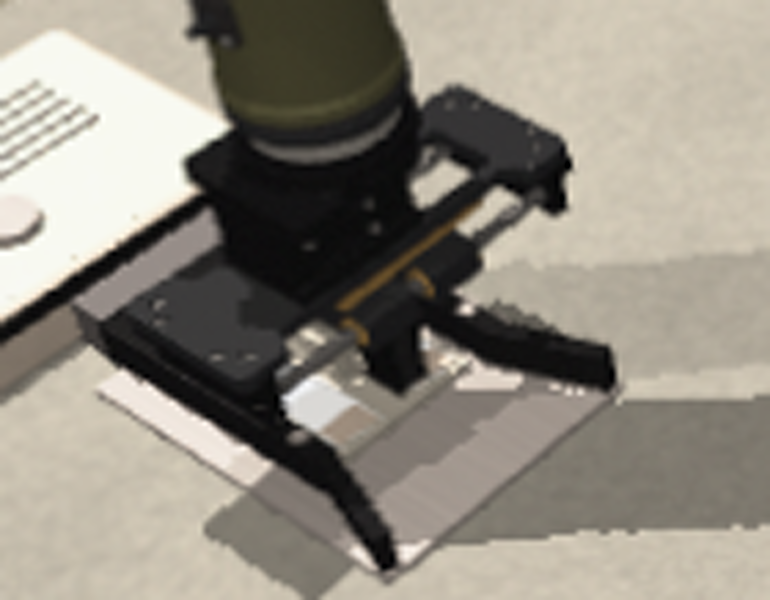

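View pics/s13.png

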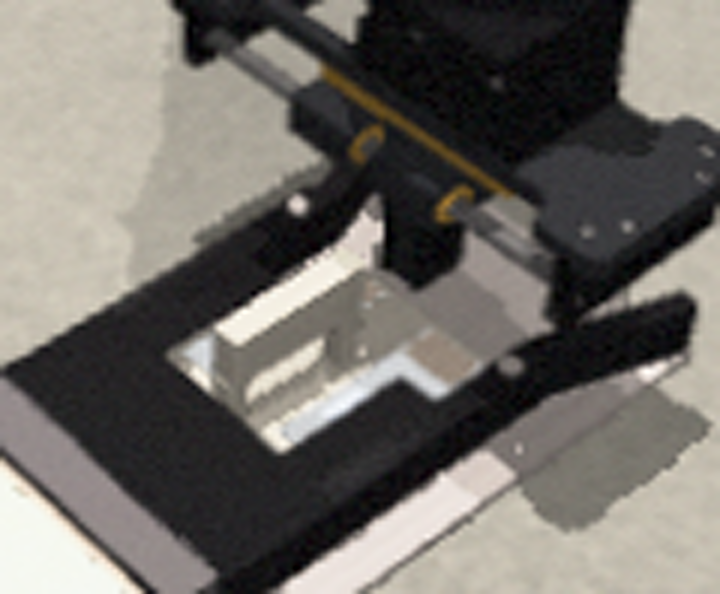

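```bash
python3 - <<'E'
from h import *
s=ctrl.get_state();P=s['position']
D=ctrl.camera_info('side');S=ctrl.camera_info('scene')
for dz in (0,.01,.02): 
    X=P+[0,0,dz]
    print(dz,(proj(D,[X])[0]-[80,180]+.5)*[5.5,5]-.5,(proj(S,[X])[0]-[250,240]+.5)*[6,5.4]-.5)
E
```

```text
0 [412.30138873 414.86091067] [414.37379069 312.99472309]
0.01 [408.81604925 402.2918345 ] [416.61143647 296.56740082]
0.02 [405.28932929 389.58314617] [418.87668562 279.88862899]
```

Request:
play_rows(translation=[[0, 5, 0], [-6, 0, 0], [-6, 0, 0], [-4, 0, 0], [-2, 0, 0], [-2, 0, 0], [-2, 0, 0], [-1, 0, 0], [0, 0, 0], [0, 0, 0]], turn=[[0, 0, 0], [0, 0, 0], [0, 0, 0], [0, 0, 0], [0, 0, 0], [0, 0, 0], [0, 0, 0], [0, 0, 0], [0, 0, 0], [0, 0, 0]], fingers=[-1, -1, -1, -1, -1, -1, -1, -1, -1, -1])

```text
time: 23.9
position: [0.5464, 0.2614, 0.0047]
tool_rot: [-0.065, 2.191, -2.192]
ft_force: [-0.4, 0.2, -0.3]
grip_width: 0.003
```

Request:
play_rows(translation=[[-1, 0, 0], [-1, 0, 0], [-1, 0, 0], [-1, 0, 0], [-1, 0, 0], [-1, 0, 0], [0, 0, 0], [0, 0, 0], [0, 0, 0], [0, 0, 0]], turn=[[0, 0, 0], [0, 0, 0], [0, 0, 0], [0, 0, 0], [0, 0, 0], [0, 0, 0], [0, 0, 0], [0, 0, 0], [0, 0, 0], [0, 0, 0]], fingers=[-1, -1, -1, -1, -1, -1, -1, -1, -1, -1])

```text
time: 24.73
position: [0.547, 0.2615, 0.0043]
tool_rot: [-0.077, 2.192, -2.199]
ft_force: [-13.2, -3.5, 9.0]
grip_width: 0.009
```

```bash
python3 - <<'E'
from h import *
import cv2
plan(.5778-.064,.2628-.0035,.0105,.0585); print(ctrl.get_state()['torque'])
im=ctrl.get_image('side'); cv2.imwrite('pics/d14.png',cv2.resize(im[180:300,80:220],None,fx=5.5,fy=5,interpolation=cv2.INTER_CUBIC))
im=ctrl.get_image('scene'); cv2.imwrite('pics/s14.png',cv2.resize(im[240:350,250:370],None,fx=6,fy=5.4,interpolation=cv2.INTER_CUBIC))
E
```

```text
t 24.73 pos [0.547  0.2615 0.0043] width 0.009 F [-13.2  -3.5   9. ]
tool x,y,z cols [[-0.998, -0.009, 0.06], [-0.06, -0.004, -0.998], [0.01, -1.0, 0.003]]
shift first (tool mm): [33.3 -5.9  0.2]
turn [ 0.015 -3.14   0.005] then shift [-33.2  -6.2  -0.2]
turn [-0.003  0.002  0.01 ] then shift [33.2 -6.2  0.2]
[-0.61709315  2.60805562 -0.06288483]
```

View pics/d14.png

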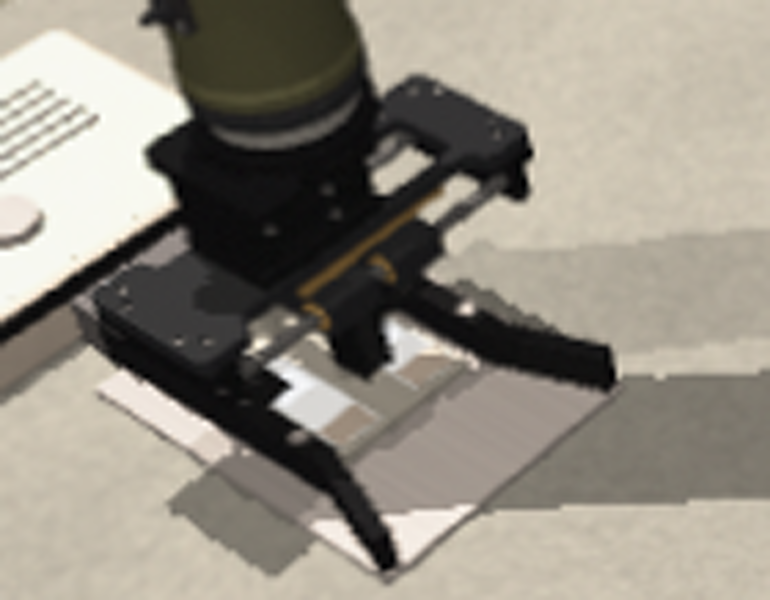

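View pics/s14.png

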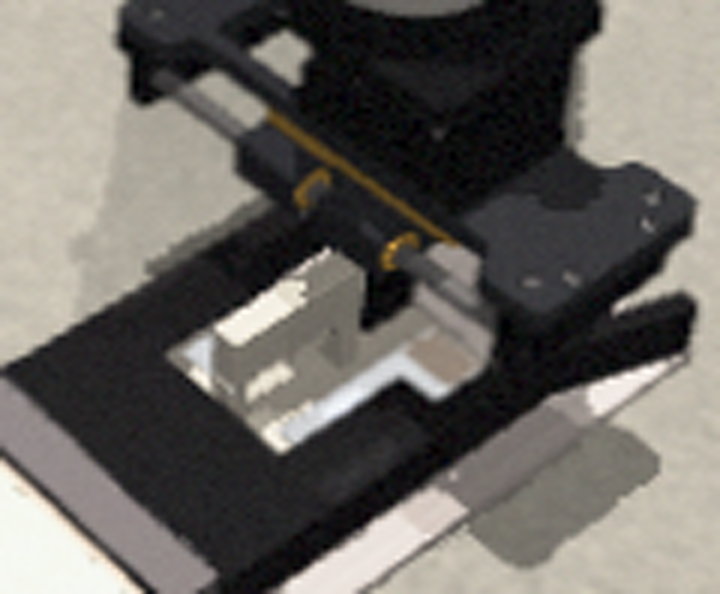

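Request:
play_rows(translation=[[-1, 0, 0], [-1, 0, 0], [-1, 0, 0], [-1, 0, 0], [-1, 0, 0], [0, 0, 0], [0, 0, 0], [0, 0, 0], [0, 0, 0], [0, 0, 0]], turn=[[0, 0, 0], [0, 0, 0], [0, 0, 0], [0, 0, 0], [0, 0, 0], [0, 0, 0], [0, 0, 0], [0, 0, 0], [0, 0, 0], [0, 0, 0]], fingers=[-1, -1, -1, -1, -1, -1, -1, -1, -1, -1])

```text
time: 25.67
position: [0.5471, 0.2613, 0.0039]
tool_rot: [-0.088, 2.191, -2.206]
ft_force: [-24.7, -6.4, 16.5]
grip_width: 0.004
```

```bash
python3 - <<'E'
from h import *
import pickle,cv2
c=pickle.load(open('w12.pkl','rb')); p=[.5778,.2628,.0585]
for P in [(80,70,6),(80,-70,6),(115,0,50),(115,0,0),(90,0,34),(80,0,34),(40,0,34),(-15,30,34),(-60,46,34),(-118,65,34),(-120,0,6),(-45,52,34)]: print(P,np.round(proj(c,pose(p,[P]))[0],1))
im=cv2.imread('pics/w12.png'); cv2.imwrite('pics/w12c.png',cv2.resize(im[20:140,180:345],None,fx=4.8,fy=4.8,interpolation=cv2.INTER_CUBIC))
E
```

```text
(80, 70, 6) [194.9  86.2]
(80, -70, 6) [322.5  86.2]
(115, 0, 50) [258.8  40.3]
(115, 0, 0) [258.7  52.3]
(90, 0, 34) [258.7  72.6]
(80, 0, 34) [258.7  83.4]
(40, 0, 34) [258.7 124.5]
(-15, 30, 34) [231.2 176.4]
(-60, 46, 34) [218.  215.4]
(-118, 65, 34) [203.7 261.8]
(-120, 0, 6) [258.5 252.7]
(-45, 52, 34) [212.2 202.7]
```

View pics/w12c.png

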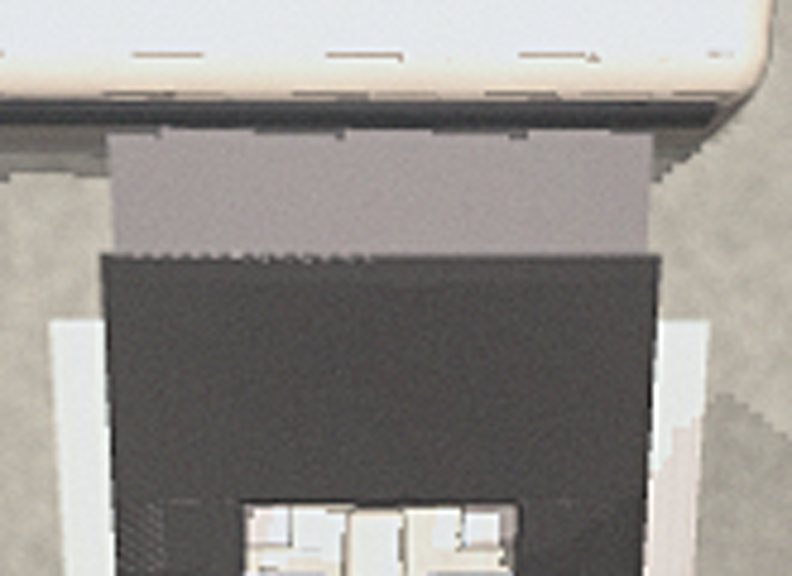

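```bash
python3 - <<'E'
from h import *
import cv2
S=ctrl.camera_info('scene')
im=cv2.imread('pics/s14.png'); im=cv2.resize(im[220:480,120:460],None,fx=2.3,fy=2.3,interpolation=cv2.INTER_CUBIC)
p=[.5778,.2628,.0585]
def mk(P,col):
    u=((proj(S,pose(p,[P]))[0]-[250,240]+.5)*[6,5.4]-.5-[120,220])*2.3; cv2.drawMarker(im,tuple(int(v) for v in u),col,cv2.MARKER_CROSS,12,1)
for y in (-30,30): mk((40,y,34),(255,0,0)); mk((-15,y,34),(255,0,0))
g=10.3
for x,col in ((30,(0,0,255)),(25,(0,200,0))):
    for y in (-5,5):
        for z in (14,34,44,72): mk((g+x,y,z),col)
for y in (-6,6): mk((g-30,y,72),(0,0,255))
cv2.imwrite('pics/o14.png',im)
E
```

```text
(no output)
```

View pics/o14.png

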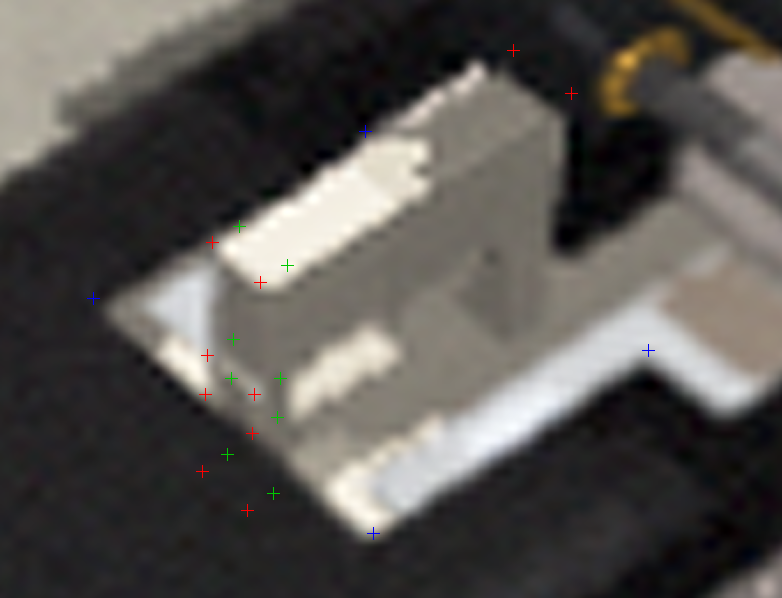

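Request:
play_rows(translation=[[10, 0, 0], [10, 0, 0], [0, -30, 0], [0, -40, 0], [0, -40, 0], [-25, -5, 0], [-25, 0, 0], [0, 0, 0], [0, 25, 0], [0, 25, 0]], turn=[[0, 0, 0], [0, 0, 0], [0, 0, 0], [0, 0, 0], [0, 0, 0], [0, 0, 0], [0, 0, 0], [0, 0, 0], [0, 0, 0], [0, 0, 0]], fingers=[-1, -1, -1, -1, 0, 0, 0, 0, 0, 0])

```text
time: 26.5
position: [0.5892, 0.2644, 0.0705]
tool_rot: [-0.059, 2.192, -2.188]
ft_force: [0.4, 0.5, -0.6]
grip_width: 0.375
```

```bash
python3 - <<'E'
from h import *
import cv2
plan(.5881,.2634,.028,.0585)
im=ctrl.get_image('side'); cv2.imwrite('pics/d15.png',cv2.resize(im[180:300,80:220],None,fx=5.5,fy=5,interpolation=cv2.INTER_CUBIC))
im=ctrl.get_image('wrist'); cv2.imwrite('pics/w15.png',cv2.resize(im[120:250,180:340],None,fx=4.9,fy=4.6,interpolation=cv2.INTER_CUBIC))
E
```

```text
t 26.5 pos [0.5892 0.2644 0.0705] width 0.375 F [ 0.4  0.5 -0.6]
tool x,y,z cols [[-0.998, 0.004, 0.058], [-0.058, 0.002, -0.998], [-0.004, -1.0, -0.002]]
shift first (tool mm): [ 1.3 42.5  1. ]
turn [7.000e-03 3.141e+00 2.000e-03] then shift [-1.1 42.5 -0.9]
turn [ 0.002 -0.001 -0.004] then shift [ 1.1 42.5  0.9]
```

View pics/d15.png

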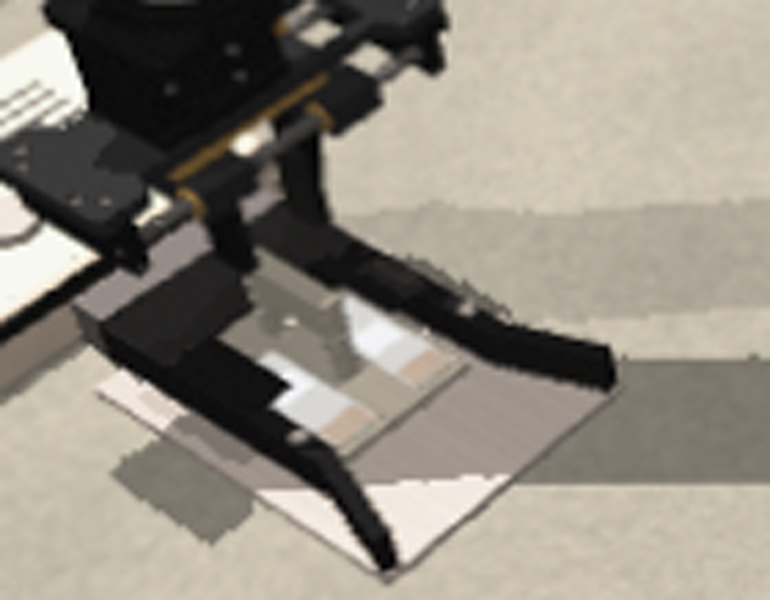

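View pics/w15.png

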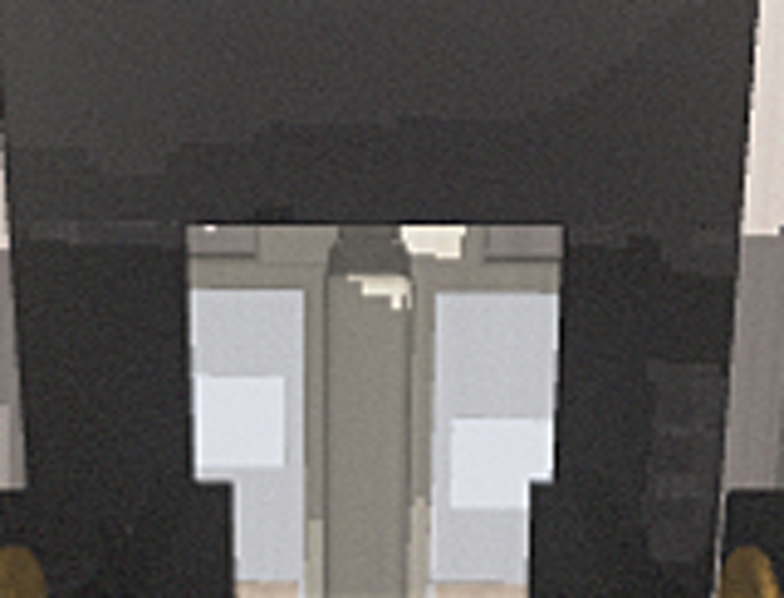

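Request:
play_rows(translation=[[0, 20, 0], [0, 15, 0], [0, 5, 0], [0, 0, 0], [0, 0, 0], [0, 0, 0], [0, 0, 0], [0, 0, 0], [0, 0, 0], [0, 0, 0]], turn=[[0, 0, 0], [0, 0, 0], [0, 0, 0], [0, 0, 0], [0, 0, 0], [0, 0, 0], [0, 0, 0], [0, 0, 0], [0, 0, 0], [0, 0, 0]], fingers=[0, 0, 0, 0, -0.4, -1, -1, -1, -1, -1], grip_force=40)

```text
time: 27.43
position: [0.5877, 0.2639, 0.0301]
tool_rot: [-0.064, 2.192, -2.191]
ft_force: [0.5, -0.8, -1.3]
grip_width: 0.134
```

Request:
play_rows(translation=[[0, 0, 0], [0, 0, 0], [0, 0, 0], [0, -2, 0], [0, -3, 0], [0, -3, 0], [0, 0, 0], [0, 0, 0], [0, 0, 0], [0, 0, 0]], turn=[[0, 0, 0], [0, 0, 0], [0, 0, 0], [0, 0, 0], [0, 0, 0], [0, 0, 0], [0, 0, 0], [0, 0, 0], [0, 0, 0], [0, 0, 0]], fingers=[-1, -1, -1, -1, -1, -1, -1, -1, -1, -1])

```text
time: 28.27
position: [0.5874, 0.2636, 0.0375]
tool_rot: [-0.065, 2.191, -2.192]
ft_force: [-0.3, -0.3, -2.7]
grip_width: 0.13
```

Request:
play_rows(translation=[[-1, 0, 0], [-1, 0, 0], [-1, 0, 0], [-1, 0, 0], [-1, 0, 0], [-1, 0, 0], [0, 0, 0], [0, 0, 0], [0, 0, 0], [0, 0, 0]], turn=[[0, 0, 0], [0, 0, 0], [0, 0, 0], [0, 0, 0], [0, 0, 0], [0, 0, 0], [0, 0, 0], [0, 0, 0], [0, 0, 0], [0, 0, 0]], fingers=[-1, -1, -1, -1, -1, -1, -1, -1, -1, -1])

```text
time: 29.1
position: [0.5884, 0.2641, 0.0368]
tool_rot: [-0.076, 2.193, -2.198]
ft_force: [-9.6, -2.4, 3.1]
grip_width: 0.137
```

Request:
play_rows(translation=[[2, 0, 0], [3, 0, 0], [0, 3, 0], [0, 3, 0], [0, 2.3, 0], [0, 0, 0], [-1, 0, 0], [-1, 0, 0], [-1, 0, 0], [0, 0, 0]], turn=[[0, 0, 0], [0, 0, 0], [0, 0, 0], [0, 0, 0], [0, 0, 0], [0, 0, 0], [0, 0, 0], [0, 0, 0], [0, 0, 0], [0, 0, 0]], fingers=[-1, -1, -1, -1, -1, -1, -1, -1, -1, -1])

```text
time: 29.93
position: [0.5877, 0.264, 0.0301]
tool_rot: [-0.073, 2.192, -2.197]
ft_force: [-14.6, -4.5, 12.2]
grip_width: 0.138
```

```bash
python3 - <<'E'
from h import *
plan(.5881,.2634,.028,.0585)
E
```

```text
t 29.93 pos [0.5877 0.264  0.0301] width 0.138 F [-14.6  -4.5  12.2]
tool x,y,z cols [[-0.998, -0.007, 0.06], [-0.06, -0.003, -0.998], [0.007, -1.0, 0.002]]
shift first (tool mm): [-0.4  2.1  0.6]
turn [ 0.011 -3.14   0.004] then shift [ 0.4  2.1 -0.6]
turn [-0.002  0.001  0.007] then shift [-0.4  2.1  0.6]
```

Request:
play_rows(translation=[[2.5, 0, 0], [0, -0.5, 0], [0, 0, 0], [0, 0, 0], [0, 0, 0], [0, 0, 0], [0, 0, 0], [0, 0, 0], [0, -10, 0], [0, -20, 0]], turn=[[0, 0, 0], [0, 0, 0], [0, 0, 0], [0, 0, 0], [0, 0, 0], [0, 0, 0], [0, 0, 0], [0, 0, 0], [0, 0, 0], [0, 0, 0]], fingers=[-1, -1, -1, 0, 0, 0, 0, 0, 0, 0])

```text
time: 30.77
position: [0.5875, 0.2627, 0.0582]
tool_rot: [-0.069, 2.192, -2.195]
ft_force: [-0.2, -0.3, 0.6]
grip_width: 0.488
```

Request:
play_rows(translation=[[0, -30, 0], [0, -30, 0], [0, -30, 0], [0, -30, 0], [30, 0, 0], [30, 0, 0], [0, 0, 0], [0, 0, 0], [0, 0, 0], [0, 0, 0]], turn=[[0, 0, 0], [0, 0, 0], [0, 0, 0], [0, 0, 0], [0, 0, 0], [0, 0, 0], [0, 0, 0], [0, 0, 0], [0, 0, 0], [0, 0, 0]], fingers=[0, 0, 0, 0, 0, 0, 0, 0, 0, 0])

```text
time: 31.6
position: [0.5302, 0.2599, 0.1802]
tool_rot: [-0.062, 2.192, -2.192]
ft_force: [-0.0, 0.1, -0.1]
grip_width: 0.498
```

```bash
python3 - <<'E'
from h import *
import cv2
c=ctrl.camera_info('wrist')
im=ctrl.get_image('wrist'); cv2.imwrite('pics/w16.png',cv2.resize(im[90:240,180:340],None,fx=4.9,fy=4,interpolation=cv2.INTER_CUBIC))
p=[.5778,.2628,.0585]
q=lambda P:np.round(((proj(c,pose(p,[P]))[0]-[180,90])+.5)*[4.9,4]-.5)
for P in [(-15,30,34),(40,0,34),(45,0,72),(40,0,72),(-15,0,72),(-20,0,72),(-50,0,14),(-55,0,14),(35,0,14),(30,0,14)]: print(P,q(P))
im=ctrl.get_image('side'); cv2.imwrite('pics/d16.png',cv2.resize(im[180:300,80:220],None,fx=5.5,fy=5,interpolation=cv2.INTER_CUBIC))
print(ctrl.get_state()['time'],ctrl.get_state()['position'])
E
```

```text
(-15, 30, 34) [256. 249.]
(40, 0, 34) [382.  50.]
(45, 0, 72) [382.  21.]
(40, 0, 72) [382.  42.]
(-15, 0, 72) [382. 265.]
(-20, 0, 72) [382. 285.]
(-50, 0, 14) [382. 353.]
(-55, 0, 14) [382. 368.]
(35, 0, 14) [382.  72.]
(30, 0, 14) [382.  89.]
31.7 [0.52994021 0.26009263 0.1798511 ]
```

View pics/w16.png

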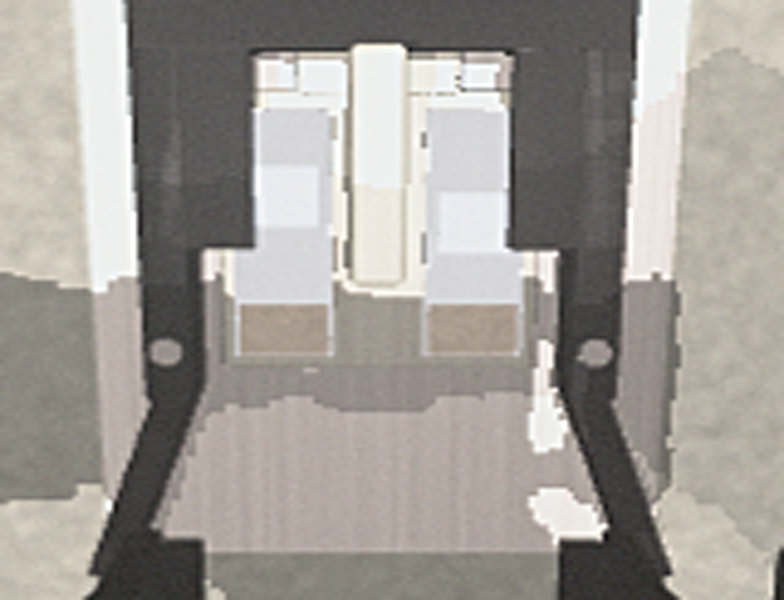

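View pics/d16.png

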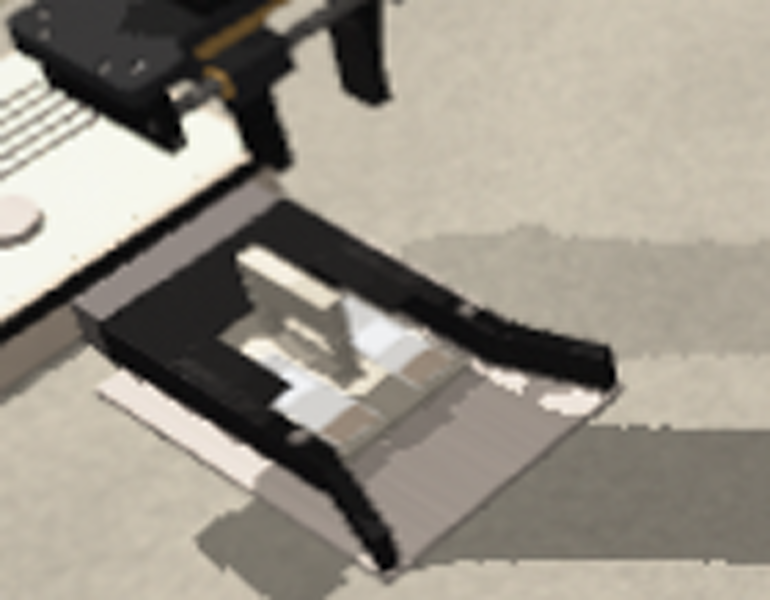

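```bash
python3 - <<'E'
from bench import ctrl
import cv2
cv2.imwrite('pics/fin.png',ctrl.get_image('scene'))
E
```

```text
(no output)
```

View pics/fin.png

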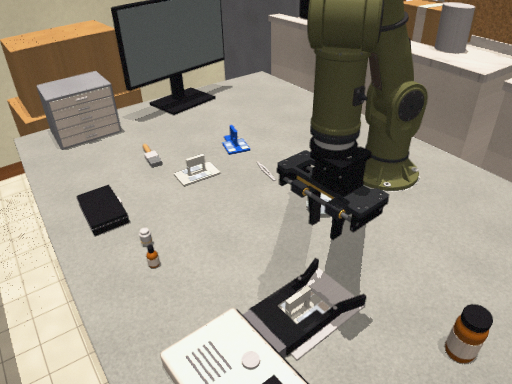

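```bash
python3 -c "
from bench import ctrl
print(ctrl.close_job())"
```

```text
the job is handed in; nothing more can be done
None
```

The nosed tray is in the dock nose first, flat, under the lips and released, but it stopped about 5 mm short of the home position you gave. I handed the job in that way at about 32 s, with the gripper clear of the tray. The plain tray and the blue look-alike were not touched.

**Checks that disagreed with your description**
- **Final position:** the last wrist picture puts tray_grip at about x = 10 mm in the dock frame, not 15. The front of the handle is at x ≈ 40, right at the edge of the cover. The dock features I checked matched your dimensions to about 1 mm, so I believe the gap is real.
- **What stopped it:** the tray met a hard stop at the same place four ways: pushed gripped at floor level, gripped 1–2 mm up, gripped about 8 mm up, and by shut fingers against the back of the handle. The highest force was about 25 N. I think the front handle post is hitting the cover edge, but I could not rule out something hidden under the cover.
- **Starting direction:** the nose pointed away from the robot, not towards it. It needed only about a 35° turn to point into the scanner, not a full end-for-end turn.
- **Fingertips:** in the pictures they end about 18 mm above the reported TCP, so my first grasp held only the top of the handle bar. A second grasp closed without holding the bar, and a third, deeper one held it properly.

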